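# Fit the slotted sample holder in the infrared spectrometer and load the sample slide

## Robot

A 6-joint arm with a two-finger parallel gripper is mounted at the origin on the work surface. World frame = base frame: x ahead of the robot, y to its left, z up, the work surface at z = 0. Lengths are in mm, angles in rad, forces in N, time in s.
With the tool pointing down it reaches from about 275 to 1000 mm from the base axis. Payload 8.4 kg.
Tool frame: the origin (TCP) lies midway between the tips of the shut fingers; the grasp point (between the pads) lies 19 mm behind it; z points along the fingers, y is the direction in which the jaws open and shut (so a half turn about z gives the same grasp; the last joint's range is limited). The gripper opens to 85 mm and grips with 20 to 120 N. Pads are 22 mm wide; open, the fingers measure 114 mm over their backs; the gripper's body (76 mm by 85 mm) begins 54 mm behind the grasp point. The pads swing forward as they close: fully open they stand 13 mm farther back than shut.
Start: joints at [1.103, 0.353, 1.633, -0, 1.155, -0.002], TCP at [280.71, 558.417, 231.281] pointing down, gripper open.
Joint ranges: [-2.63, 2.63], [-0.92, 2.1], [0.06, 2.66], [-1.3, 4.44], [0, 2.69], [-3.02, 3.02]. Speed limits (rad/s): [2.22, 2.22, 2.79, 3.14, 3.14, 3.14].

## Interface

Orientations are given as a unit quaternion [x, y, z, w].
In Python, from rig import get_state, grab_frame, get_calibration, hand_in gives the robot as it stands.
- The arm moves only by the shell command python3 -m inch 'ROWS' [FORCE]. ROWS is JSON, a list of rows, each an object of numbers: "grip": the closure in counts, from 0 (fully open) to 255 (shut); "tx", "ty", "tz": the shift along the tool's x, y, z in m; "wx", "wy", "wz": the turn, a rotation vector about the tool's x, y, z in rad. In form: [{"grip": .., "tx": .., "ty": .., "tz": .., "wx": .., "wy": .., "wz": ..}, ...]. A call has 1 to 12 rows; each row is the pose to reach, as a shift and turn from the pose commanded when the call began, along the tool's axes at that moment; what a row does not reach only later rows make up. A row lasts 1/12 s, in which the tool goes at most 41.7 mm and 7.16 degrees, less where a joint would pass 70% of its speed; a pose out of reach is approached as far as the arm can. A call with a gripper value outside its range is refused whole. The fingers move at their own pace and stop on an object; FORCE is the grip in N (left out, the last holds). Time passes only in rows, so rows that repeat a pose let the fingers close. It gives the time, the measured TCP pose, the force and the opening at its end, in the units of the state.
- get_state(): the state, without advancing time (a new reading comes with each control period).
- grab_frame(name): name is "side" or "top" or "wrist"; returns the picture (420x560x3 uint8, red, green, blue); there is no depth.
- get_calibration(name): a dict with "fx", "fy", "cx", "cy" (pixels), "distortion" ([k1, k2, p1, p2, k3] as OpenCV has them; the pictures are not rectified), "pose" (4x4, takes a point from camera to world coordinates). Camera axes: x right, y down, z forward; pixel columns grow to the right and rows downward; lengths in mm; the calibration is good to about 2 mm. A picture is of the moment at which its call begins: read the wrist's pose just before it. get_calibration takes no time and is no camera call; for the wrist camera it gives the pose at the moment of the call.
- hand_in(): hands the job in, once; it reports no verdict.
The state is a dict: "t": time; "joint_positions": joint angles; "dq": joint speeds; "effort": joint torques, N m; "tool_pos": TCP position; "tool_rot": TCP orientation; "ft_force": force on the tool from outside, world axes, zero at the start; "wrist_torque": the same for the moment, N m; "gripper_width": finger opening in mm.
Only numpy, scipy, OpenCV 4.12 (cv2) and the standard library are available. Lean on these libraries where they do the work, as an engineer would, in place of code of your own. Each camera call takes 0.05 s, during which the arm holds its last target.

## Task

Set up the spectrometer for a transmission measurement: fit the sample holder into the recessed seat between the two housings, tongue edge first under the keeper bar and then rocked down until its base lies flat in the seat. Then take the full-width slide from the rack and lower it into the holder's slot until it is fully home, keeping hold of it on the way so that its window does not drop. Leave both parts standing free, the two narrow slides in the rack and everything else where it is.

Things in the scene. Friction and masses are not known exactly. Their poses are not given: they have to be found in the camera images.
- seat (a point): Recessed seat in the spectrometer's bare-metal deck: pocket 132 mm (x) by 82 mm (y), 10 mm deep, 3 mm lead-in chamfer on side and front edges. This point: centre of the pocket FLOOR, 35 mm above the table. x to the instrument's rear, where the keeper bar is; y to the small detector housing; z up. Side walls at y = -41 and +41 mm, front and rear walls at x = -66 and +66 mm.
- keeper (a point): Steel keeper bar fixed on the deck along the seat's rear edge, 96 mm long (y), 6 mm thick; it overhangs the pocket by 8 mm. This point: middle of the overhanging edge's underside, at x = +58 mm, 10 mm above the seat floor. Axes as the seat's.
- detector (a point): Detector housing of the spectrometer (white, 60 mm wide in y, 220 mm long in x), centre of its top, 120 mm above the table; 135 mm from the seat's centre in +y. The optics housing stands on the other side: 160 mm wide, 280 mm deep, 150 mm above the table. Between them the deck (45 mm above the table) is 210 mm wide, the seat in its middle. All fixed.
- holder_mid (a point): Loose sample holder, 0.4 to 0.75 kg: bare-metal base plate 130 mm (x) by 80 mm (y) by 14 mm with a dark upright, 100 mm (x) by 34 mm (y), in its middle, 76 mm tall overall. This point: centre, 38 mm above the underside. z up, +x to the tongue. Grip the upright across its 34 mm, near the top. Fitted, its underside is on the seat floor and its axes agree with the seat's.
- holder_tongue (a point): Tongue of the holder: the last 12 mm of the base plate, only 6 mm thick, flush with the underside, full 80 mm width. This point: middle of its lower outer edge, at x = +65 mm from the holder's centre, on the underside. It goes under the keeper bar; lowered level it lands on the bar, so go in with this end 5 to 15 degrees low, then rock flat.
- holder_slot (a point): Slide slot in the top of the holder's upright, 78 mm (x) by 10 mm (y), 56 mm deep: its bottom is 20 mm above the holder's underside. This point: centre of its mouth, 76 mm above the underside. A lead-in chamfer widens it by 3 mm on every side over the top 6 mm.
- slide_mid (a point): The full-width slide: black plate 76 mm wide (x), 8 mm thick (y), 100 mm tall (z), 0.09 kg, round window near its lower end; it stands upright in one of the rack's three slots, the only wide one. This point: its centre, 50 mm above its lower edge. Either way round will do. Grip it across its thickness near the top. Fully home, it stands 44 mm out of the upright.
- rack_mid (a point): White slide rack, a fixed slotted block 100 mm (x) by 170 mm (y) by 36 mm tall; this point is the centre of its top face, 36 mm above the table. Three slots along x, 82 by 10 mm, at y = -50, 0 and +50 mm; their floor is 8 mm above the table (28 mm deep). z up.
- narrow_a_mid (a point): A narrow slide, black, 50 mm wide (x), 8 mm thick (y), 100 mm tall, standing in the rack; its centre. Leave it.
- narrow_b_mid (a point): The other narrow slide, the same; its centre. Leave it.
- slide: The same full-width slide, at the middle of its lower edge.
- flask: Bystander: bottle 68 mm across, 175 mm tall; centre of its underside.
- beaker: Bystander: glass beaker 72 mm across, 95 mm tall; centre of its underside.
- jar: Bystander: amber jar 48 mm across, 58 mm tall; centre of its underside.
- die: Bystander: steel pellet die, 54 mm across at the foot, 72 mm tall, standing close beside the holder; centre of its underside.
- driver: Bystander: screwdriver 160 mm long lying on the table; under its middle.
- canister: Bystander: small grey drying canister 40 mm across, 34 mm tall, standing on the spectrometer's deck beside the seat; centre of its underside.
Things that resemble listed ones, but are neither listed nor needed, are in the scene too. Leave any red look-alike of the part that bears holder_mid alone.

How it is judged:
By the outcome, as a careful person would: the job done as asked, in the order asked, and still so for the second after the job is handed in, with the robot touching nothing.
It also fails if it takes over 72 s, if anything falls off the work surface, if the arm or the gripper's body presses on something with over 40 N, if the wrist force passes 120 N, or if a joint passes its speed limit or range.

## Working session

There is one attempt and no reset: what is moved stays moved. The work goes in short steps, Python scripts to look and compute and a shell command to move; the robot and the scene stay as the last step left them, time stands still between calls to the robot, and variables do not carry over. Pictures are saved under pics/ and viewed, and the job is handed in when it is done.

```bash
ls; mkdir -p pics; python3 - <<'E'
from rig import *
import cv2,numpy as np
s=get_state();print(s)
for n in ["side","top","wrist"]:
    c=get_calibration(n);print(n,{k:(np.round(v,3).tolist()) for k,v in c.items()})
    cv2.imwrite(f"pics/{n}0.png",cv2.cvtColor(grab_frame(n),cv2.COLOR_RGB2BGR))
E
```

```text
pics
{'t': 0.0, 'joint_positions': array([ 1.10257720e+00,  3.53655192e-01,  1.63416468e+00,  2.60203959e-05,
        1.15520952e+00, -2.42941833e-03]), 'dq': array([ 2.01222877e-03, -2.23924685e-05, -7.79519558e-04, -8.61397509e-04,
        3.33262151e-04, -1.72809431e-04]), 'effort': array([ 1.32219186e-03, -6.05268645e+01, -3.42062330e+01,  9.08953348e-05,
        9.41460778e-03,  1.14282523e-05]), 'tool_pos': array([280.48967502, 557.96789559, 230.54422346]), 'tool_rot': array([ 2.30800248e-01,  9.73000889e-01, -6.95795695e-04, -1.79064797e-04]), 'ft_force': array([ 0.59411404, -0.36069716,  0.41340293]), 'wrist_torque': array([ 0.01110504, -0.00679488, -0.04984526]), 'gripper_width': 85.61089531201561}
side {'fx': 442.458, 'fy': 442.458, 'cx': 281.717, 'cy': 201.733, 'distortion': [0.032, 0.0, 0.0, 0.0, 0.0], 'pose': [[0.795, -0.34, 0.503, -137.566], [-0.606, -0.423, 0.673, -682.584], [-0.016, -0.84, -0.542, 738.501], [0.0, 0.0, 0.0, 1.0]]}
top {'fx': 456.17, 'fy': 456.17, 'cx': 282.629, 'cy': 219.819, 'distortion': [0.031, 0.0, 0.0, 0.0, 0.0], 'pose': [[-0.019, -0.998, 0.067, 366.443], [-1.0, 0.018, -0.011, 148.942], [0.01, -0.067, -0.998, 1689.354], [0.0, 0.0, 0.0, 1.0]]}
wrist {'fx': 297.967, 'fy': 297.967, 'cx': 281.187, 'cy': 205.891, 'distortion': [-0.065, 0.0, 0.0, 0.0, 0.0], 'pose': [[0.45, 0.856, 0.255, 214.771], [0.893, -0.431, -0.131, 588.831], [-0.003, 0.286, -0.958, 373.587], [0.0, 0.0, 0.0, 1.0]]}
```

View pics/side0.png

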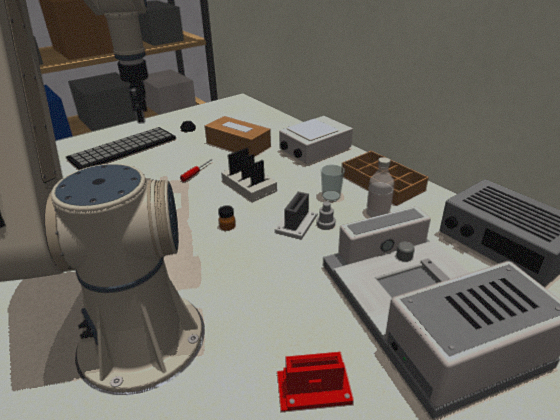

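View pics/top0.png

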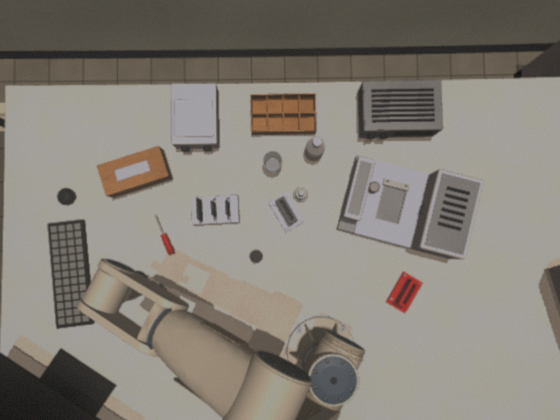

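View pics/wrist0.png

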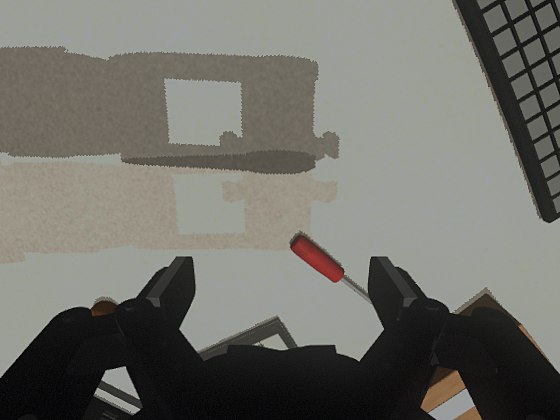

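The top view shows the holder near (286,212), the seat near (391,205), the rack near (215,209), and a red look-alike at (404,291). Next I'll make enlarged crops to measure from.

```bash
cat > h.py <<'E'
import numpy as np,cv2
from rig import *
from scipy.spatial.transform import Rotation as R
def ray(c,uv):
    K=np.array([[c['fx'],0,c['cx']],[0,c['fy'],c['cy']],[0,0,1.]])
    p=cv2.undistortPoints(np.array(uv,float).reshape(-1,1,2),K,np.array(c['distortion'],float)).reshape(-1,2)
    T=np.array(c['pose']); d=np.c_[p,np.ones(len(p))]@T[:3,:3].T
    return T[:3,3],d
def onz(c,uv,z):
    o,d=ray(c,uv); return o+d*((z-o[2])/d[:,2])[:,None]
def tri(c1,uv1,c2,uv2):
    o1,d1=ray(c1,uv1);o2,d2=ray(c2,uv2);out=[]
    for a,b in zip(d1,d2):
        a=a/np.linalg.norm(a);b=b/np.linalg.norm(b)
        s,t=np.linalg.lstsq(np.c_[a,-b],o2-o1,rcond=None)[0]
        p,q=o1+s*a,o2+t*b; out.append(np.r_[(p+q)/2,np.linalg.norm(p-q)])
    return np.array(out)
def proj(c,P):
    K=np.array([[c['fx'],0,c['cx']],[0,c['fy'],c['cy']],[0,0,1.]]);T=np.linalg.inv(np.array(c['pose']))
    return cv2.projectPoints(np.array(P,float).reshape(-1,1,3),cv2.Rodrigues(T[:3,:3])[0],T[:3,3],K,np.array(c['distortion'],float))[0].reshape(-1,2)
def crop(img,x0,y0,x1,y1,s,name):
    im=cv2.resize(img[y0:y1,x0:x1],None,fx=s,fy=s,interpolation=cv2.INTER_CUBIC)
    for x in range((x0+9)//10*10,x1,10):
        cv2.line(im,(int((x-x0+.5)*s),0),(int((x-x0+.5)*s),6 if x%50 else 14),(0,0,255),1)
        if x%20==0: cv2.putText(im,str(x),(int((x-x0)*s),24),0,.4,(0,0,255),1)
    for y in range((y0+9)//10*10,y1,10):
        cv2.line(im,(0,int((y-y0+.5)*s)),(6,int((y-y0+.5)*s)),(0,0,255),1)
        if y%20==0: cv2.putText(im,str(y),(8,int((y-y0+.5)*s)+4),0,.4,(0,0,255),1)
    cv2.imwrite(name,im)
E
python3 - <<'E'
from h import *
t=cv2.imread('pics/top0.png');s=cv2.imread('pics/side0.png')
crop(t,180,150,320,250,5.7,'pics/t1.png')
crop(t,330,140,490,260,5,'pics/t2.png')
crop(s,200,140,350,245,5.3,'pics/s1.png')
crop(s,320,190,470,300,5.3,'pics/s2.png')
E
```

```text
(no output)
```

View pics/t1.png

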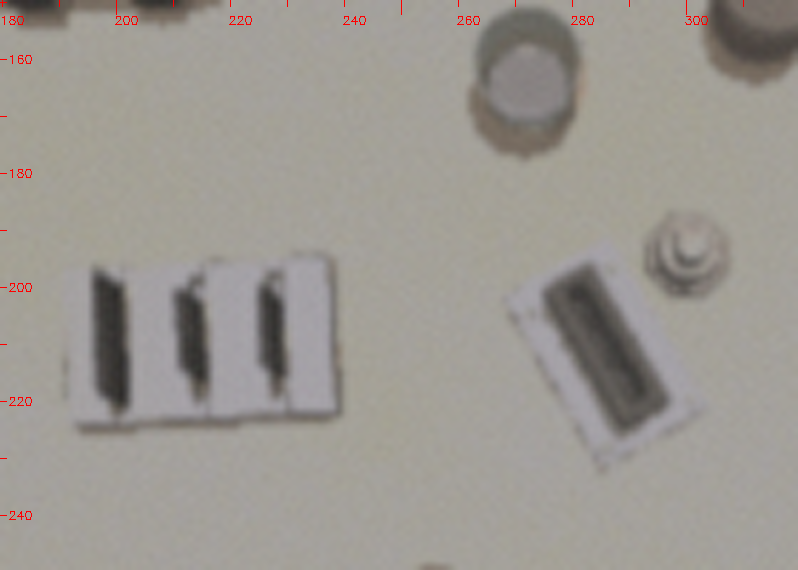

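View pics/t2.png

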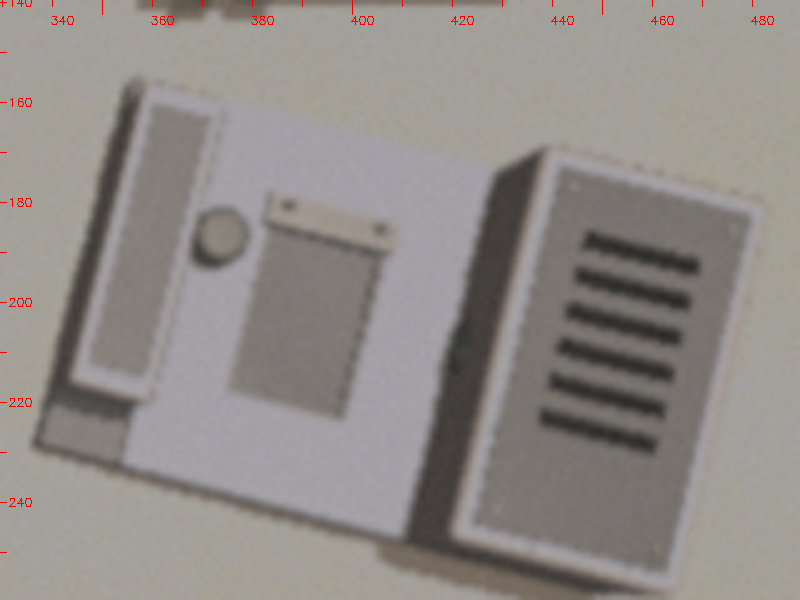

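View pics/s1.png

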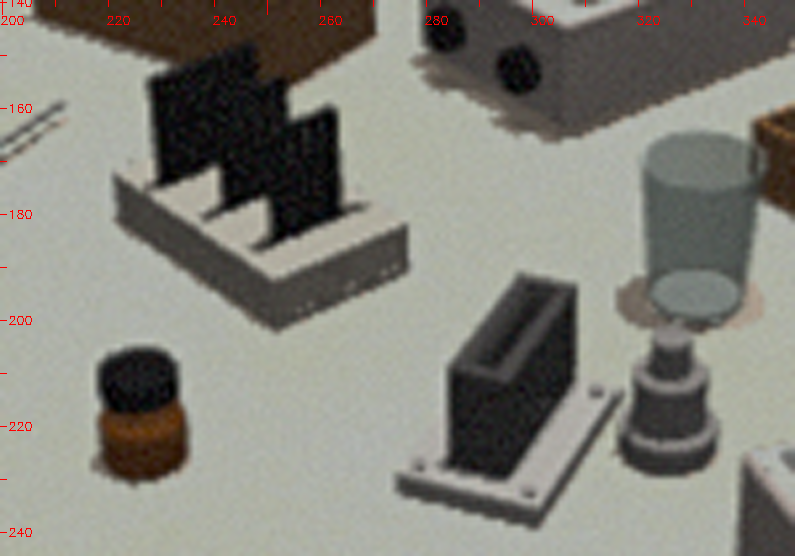

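View pics/s2.png

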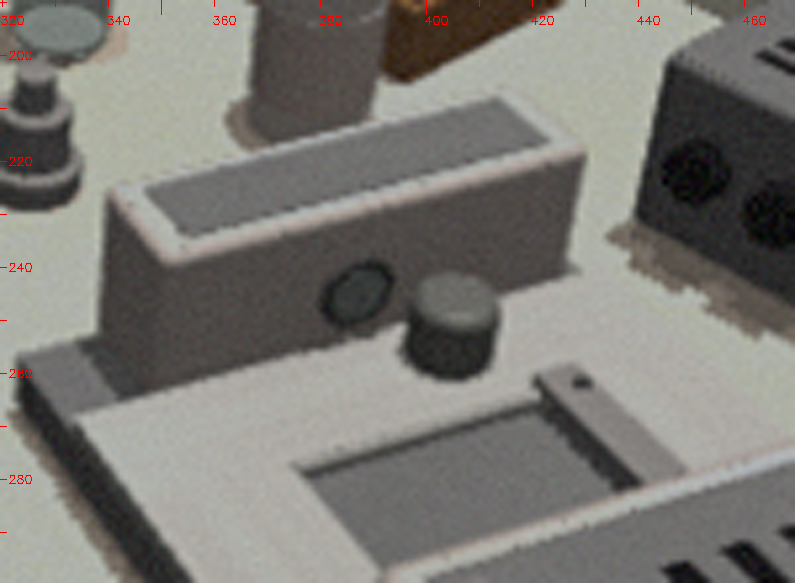

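```bash
python3 - <<'E'
from h import *
t=get_calibration('top');s=get_calibration('side')
np.set_printoptions(precision=1,suppress=True)
# upright top centre top view/side view
print('holder top', onz(t,[[285.8,210.5]],76), onz(s,[[296.5,201]],76))
print('top corners', onz(t,[[274.5,202],[282.5,195.5],[296,219.5],[288,225.5]],76))
print('tri',tri(t,[[274.5,202],[282.5,195.5],[296,219.5],[288,225.5]],s,[[296.5,192],[307,194],[293.5,211],[283.5,209]]))
# floor corners front
print('pocket', tri(t,[[376.0,183.5+1],[373.5,217.5],[396.5,223]],s,[[419,266],[375.5,278.5],[390,298]]))
print('pocket deckz', onz(t,[[380,184],[373.5,217.5],[396.5,223],[405,190]],45))
print('slide wide', onz(t,[[196.5,197],[201.5,222]],108),'rack',onz(t,[[193,224],[238,222.5],[237,194.5],[191.5,197]],36))
print('slide side tops', onz(s,[[229,154],[247.5,148]],108))
print('flask',onz(t,[[315,148]],175),'die',onz(t,[[300,193]],72),'beaker',onz(t,[[272,163]],95),'can',onz(t,[[373,187]],79),'jar',onz(t,[[256,256]],58),'driver',onz(t,[[166,235]],5),)
E
```

```text
holder top [[507.6 118.7  76. ]] [[511.  117.7  76. ]]
top corners [[538.6 158.3  76. ]
 [561.3 129.4  76. ]
 [474.9  83.2  76. ]
 [454.1 112.   76. ]]
tri [[540.3 157.1  74.8   3.9]
 [560.7 130.1  73.6   2.2]
 [474.2  83.7  76.2   1.7]
 [456.4 110.4  75.8   5.6]]
pocket [[ 607.6 -222.3   19.8   13.9]
 [ 481.5 -202.    37.     5.1]
 [ 454.  -275.9   51.7    9.1]]
pocket deckz [[ 600.7 -226.1   45. ]
 [ 479.1 -198.6   45. ]
 [ 457.7 -281.    45. ]
 [ 577.1 -316.    45. ]]
slide wide [[557.4 428.8 108. ]
 [470.  412.1 108. ]] rack [[468.1 454.8  36. ]
 [470.5 292.2  36. ]
 [572.7 294.5  36. ]
 [566.4 459.6  36. ]]
slide side tops [[486.  426.9 108. ]
 [555.6 425.9 108. ]]
flask [[708.   18.3 175. ]] die [[569.7  66.8  72. ]] beaker [[675.  164.5  95. ]] can [[ 585.5 -193.1   79. ]] jar [[348.4 227.7  58. ]] driver [[431.3 559.5   5. ]]
```

```bash
cat >> h.py <<'E'
def pose():
    s=get_state(); return s['tool_pos'],R.from_quat(s['tool_rot'])
def delta(p,Rt):
    "shift (m) and rotvec from present measured pose to p,Rt"
    a,b=pose(); return np.round(b.inv().apply(np.array(p)-a)/1000,4), np.round((b.inv()*Rt).as_rotvec(),4)
def down(yaw):
    "tool pointing down with tool y along world angle yaw (deg)"
    y=np.radians(yaw);ty=np.array([np.cos(y),np.sin(y),0]);tz=np.array([0,0,-1.]);tx=np.cross(ty,tz)
    return R.from_matrix(np.c_[tx,ty,tz])
E
python3 - <<'E'
from h import *
np.set_printoptions(precision=4,suppress=True)
p,r=pose(); c=np.array(get_calibration('wrist')['pose'])
print('cam in tool',r.inv().apply(c[:3,3]-p),'\n',r.inv().as_matrix()@c[:3,:3])
for yaw in (-61,119): print(yaw,delta([500,115,330],down(yaw)))
E
```

```text
cam in tool [  72.5494   -2.1876 -142.9582] 
 [[-0.0012 -0.9582 -0.2862]
 [ 1.     -0.0008 -0.0015]
 [ 0.0012 -0.2862  0.9582]]
-61 (array([-0.3951, -0.2975, -0.0989]), array([-0.0006,  0.0012,  2.1697]))
119 (array([-0.3951, -0.2975, -0.0989]), array([-0.001 , -0.0005, -0.9719]))
```

```bash
python3 -m inch '[{"grip":0,"tx":-0.395,"ty":-0.297,"tz":-0.099,"wz":-0.972},{"grip":0,"tx":-0.395,"ty":-0.297,"tz":-0.099,"wz":-0.972},{"grip":0,"tx":-0.395,"ty":-0.297,"tz":-0.099,"wz":-0.972},{"grip":0,"tx":-0.395,"ty":-0.297,"tz":-0.099,"wz":-0.972},{"grip":0,"tx":-0.395,"ty":-0.297,"tz":-0.099,"wz":-0.972},{"grip":0,"tx":-0.395,"ty":-0.297,"tz":-0.099,"wz":-0.972},{"grip":0,"tx":-0.395,"ty":-0.297,"tz":-0.099,"wz":-0.972},{"grip":0,"tx":-0.395,"ty":-0.297,"tz":-0.099,"wz":-0.972},{"grip":0,"tx":-0.395,"ty":-0.297,"tz":-0.099,"wz":-0.972},{"grip":0,"tx":-0.395,"ty":-0.297,"tz":-0.099,"wz":-0.972},{"grip":0,"tx":-0.395,"ty":-0.297,"tz":-0.099,"wz":-0.972},{"grip":0,"tx":-0.395,"ty":-0.297,"tz":-0.099,"wz":-0.972}]'
python3 - <<'E'
from h import *
s=get_state();print(s['t'],s['tool_pos'],s['joint_positions'],delta([500,115,330],down(119)))
f=cv2.cvtColor(grab_frame('wrist'),cv2.COLOR_RGB2BGR);cv2.imwrite('pics/w1.png',f)
E
```

```text
0.15 [280.5264273  558.10118536 230.72167796] [ 1.10264630e+00  3.53521605e-01  1.63394494e+00 -2.43995615e-05
  1.15522080e+00 -2.40460443e-03] (array([-0.3951, -0.2975, -0.0989]), array([-1.000e-03, -5.000e-04, -9.719e-01]))schema error: expected keys grip, tx, ty, tz, wx, wy, wz
```

```bash
python3 -m inch '[{"grip":0,"tx":-0.395,"ty":-0.297,"tz":-0.099,"wx":0,"wy":0,"wz":-0.972},{"grip":0,"tx":-0.395,"ty":-0.297,"tz":-0.099,"wx":0,"wy":0,"wz":-0.972},{"grip":0,"tx":-0.395,"ty":-0.297,"tz":-0.099,"wx":0,"wy":0,"wz":-0.972},{"grip":0,"tx":-0.395,"ty":-0.297,"tz":-0.099,"wx":0,"wy":0,"wz":-0.972},{"grip":0,"tx":-0.395,"ty":-0.297,"tz":-0.099,"wx":0,"wy":0,"wz":-0.972},{"grip":0,"tx":-0.395,"ty":-0.297,"tz":-0.099,"wx":0,"wy":0,"wz":-0.972},{"grip":0,"tx":-0.395,"ty":-0.297,"tz":-0.099,"wx":0,"wy":0,"wz":-0.972},{"grip":0,"tx":-0.395,"ty":-0.297,"tz":-0.099,"wx":0,"wy":0,"wz":-0.972},{"grip":0,"tx":-0.395,"ty":-0.297,"tz":-0.099,"wx":0,"wy":0,"wz":-0.972},{"grip":0,"tx":-0.395,"ty":-0.297,"tz":-0.099,"wx":0,"wy":0,"wz":-0.972},{"grip":0,"tx":-0.395,"ty":-0.297,"tz":-0.099,"wx":0,"wy":0,"wz":-0.972},{"grip":0,"tx":-0.395,"ty":-0.297,"tz":-0.099,"wx":0,"wy":0,"wz":-0.972}]'
python3 - <<'E'
from h import *
s=get_state();print(s['t'],s['tool_pos'],s['joint_positions'],s['dq'],delta([500,115,330],down(119)))
f=cv2.cvtColor(grab_frame('wrist'),cv2.COLOR_RGB2BGR);cv2.imwrite('pics/w1.png',f)
E
```

```text
t: 1.2
tool_pos: [491.4, 132.4, 326.6]
tool_rot: [-0.25, 0.968, 0.0, 0.0]
ft_force: [0.5, 0.2, 0.7]
gripper_width: 85.5
1.2 [491.36308123 132.43556109 326.64708309] [ 2.60295931e-01  8.63404471e-02  1.75969342e+00  4.21784943e-05
  1.29523682e+00 -1.81681118e+00] [-0.95678125  0.06745947 -0.2874263   0.00121259  0.21473179 -0.9492944 ] (array([ 0.0009, -0.0194, -0.0034]), array([-0.    ,  0.0003,  0.0002]))
```

View pics/w1.png

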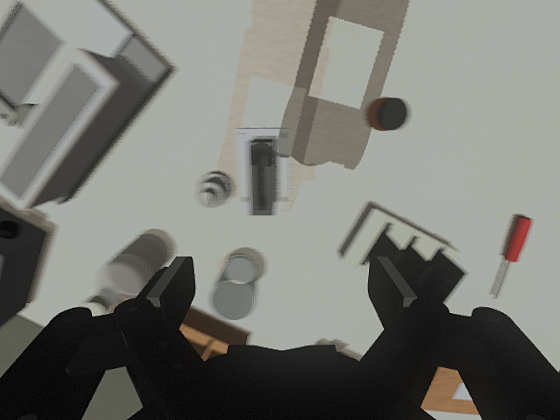

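```bash
python3 - <<'E'
from h import *
import pickle
grab_frame('wrist');grab_frame('top')
s=get_state();c=get_calibration('wrist')
f=cv2.cvtColor(grab_frame('wrist'),cv2.COLOR_RGB2BGR);cv2.imwrite('pics/w2.png',f);pickle.dump(c,open('w2.pkl','wb'))
print(s['t'],s['tool_pos'],abs(s['dq']).max())
crop(f,200,100,340,210,5.7,'pics/w2c.png')
E
```

```text
1.35 [492.18391905 132.01371289 326.65447185] 0.06331856857814946
```

View pics/w2c.png

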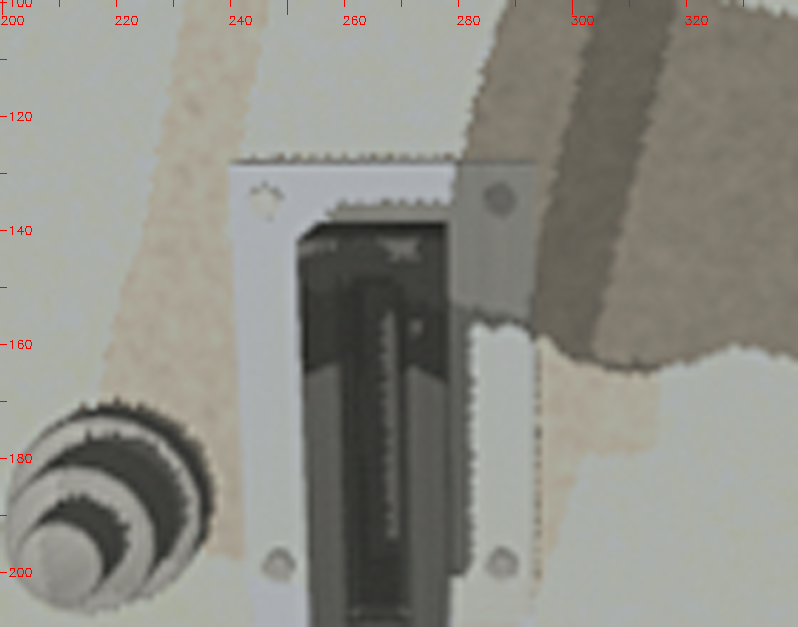

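View pics/w2.png

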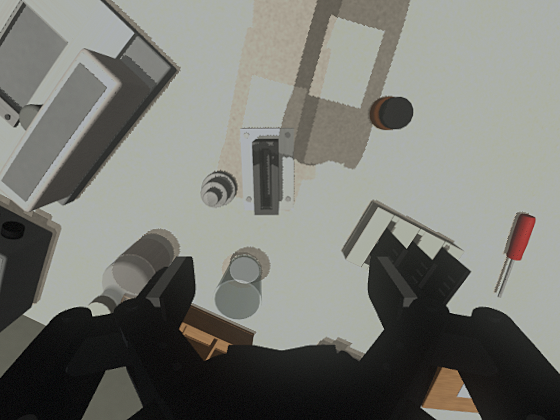

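```bash
python3 - <<'E'
from h import *
import pickle
np.set_printoptions(precision=1,suppress=True)
f=cv2.imread('pics/w2.png');c=pickle.load(open('w2.pkl','rb'))
crop(f,225,120,325,225,5.6,'pics/w2d.png')
S=onz(c,[[244.5,134],[286.5,133.5],[247,198],[286.5,198]],14)
E=onz(c,[[239,127.5],[293,127.5]],14)
print(S,E)
u=np.array([np.cos(np.radians(29)),np.sin(np.radians(29)),0])
print((S-[508,119,0])@u,(E-[508,119,0])@u)
E
```

```text
[[475.   57.8  14. ]
 [444.3 112.5  14. ]
 [561.6 105.9  14. ]
 [531.6 160.8  14. ]] [[470.4  46.3  14. ]
 [432.  116.8  14. ]]
[-58.6 -58.8  40.6  40.9] [-68.1 -67.5]
```

View pics/w2d.png

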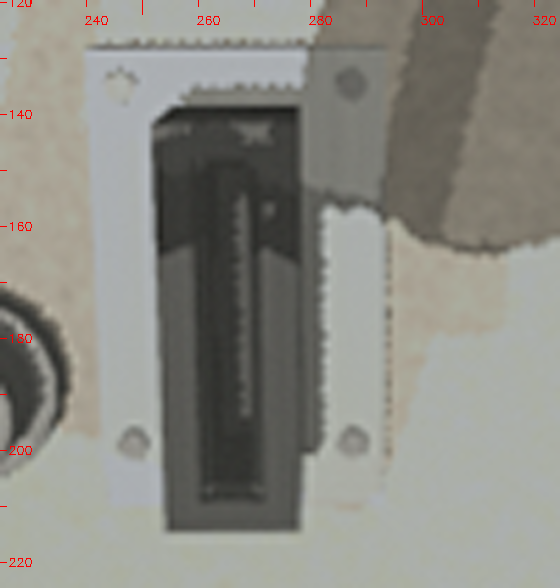

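```bash
python3 - <<'E'
from h import *
import pickle
np.set_printoptions(precision=1,suppress=True)
c=pickle.load(open('w2.pkl','rb'))
t=get_calibration('top');s=get_calibration('side')
U=onz(c,[[251.5,140],[278,139],[253,214],[277.5,214]],76);print(U,U.mean(0))
print('baseend z6',onz(c,[[244,210],[292,210]],6))
B=onz(c,[[239.5,127.5],[293,127.5]],14);print(B,B.mean(0))
print('top base corners', onz(t,[[268,202],[284.5,231.5],[302.5,221],[286.5,193]],10))
print('rack/driver etc wrist', onz(c,[[388,112]],58), 'jar top view',onz(t,[[256,256]],58),onz(c,[[209,196]],72),'die top')
print(proj(t,[[503.1,109.25,14]]),proj(s,[[561.6,105.9,14],[444.3,112.5,14],[475,57.8,14]]),c['pose'][:3,3] if 0 else '')
print(proj(t,U),proj(s,U))
E
```

```text
[[471.   74.3  76. ]
 [453.4 103.8  76. ]
 [559.9 122.1  76. ]
 [543.6 152.   76. ]] [507.  113.1  76. ]
baseend z6 [[584.5 110.9   6. ]
 [546.9 179.7   6. ]]
[[470.1  46.9  14. ]
 [432.  116.8  14. ]] [451.   81.8  14. ]
top base corners [[546.1 182.7  10. ]
 [435.8 123.8  10. ]
 [473.3  56.6  10. ]
 [578.3 113.6  10. ]]
rack/driver etc wrist [[352.2 215.8  58. ]] jar top view [[348.4 227.7  58. ]] [[567.3  56.9  72. ]] die top
[[288.1 213.1]] [[312.7 214.9]
 [278.8 228.9]
 [300.  234.1]] 
[[298.5 220.6]
 [290.3 225.7]
 [284.6 195.8]
 [276.2 200.6]] [[295.1 213. ]
 [283.1 210.5]
 [309.  194.5]
 [297.8 192.1]]
```

```bash
python3 - <<'E'
from h import *
print(get_state()['tool_pos'],delta([508,114,175],down(119)))
E
```

```text
[491.25422053 133.43509471 326.09378175] (array([-0.0053, -0.0252,  0.1511]), array([ 0.0004,  0.0001, -0.0029]))
```

```bash
python3 -m inch '[{"grip":0,"tx":-0.002,"ty":-0.010,"tz":0.04,"wx":0,"wy":0,"wz":0},{"grip":0,"tx":-0.004,"ty":-0.02,"tz":0.08,"wx":0,"wy":0,"wz":0},{"grip":0,"tx":-0.005,"ty":-0.025,"tz":0.12,"wx":0,"wy":0,"wz":0},{"grip":0,"tx":-0.005,"ty":-0.025,"tz":0.145,"wx":0,"wy":0,"wz":0},{"grip":0,"tx":-0.005,"ty":-0.025,"tz":0.151,"wx":0,"wy":0,"wz":0},{"grip":0,"tx":-0.005,"ty":-0.025,"tz":0.151,"wx":0,"wy":0,"wz":0}]'
python3 - <<'E'
from h import *
import pickle
grab_frame('wrist')
s=get_state();c=get_calibration('wrist')
f=cv2.cvtColor(grab_frame('wrist'),cv2.COLOR_RGB2BGR);cv2.imwrite('pics/w3.png',f);pickle.dump(c,open('w3.pkl','wb'))
print(s['t'],s['tool_pos'],abs(s['dq']).max())
E
```

```text
t: 1.9
tool_pos: [505.6, 115.9, 173.3]
tool_rot: [-0.251, 0.968, 0.0, -0.002]
ft_force: [-0.2, 0.0, -0.3]
gripper_width: 85.4
1.95 [507.00966436 116.02635347 175.164963  ] 0.0350961519588714
```

View pics/w3.png

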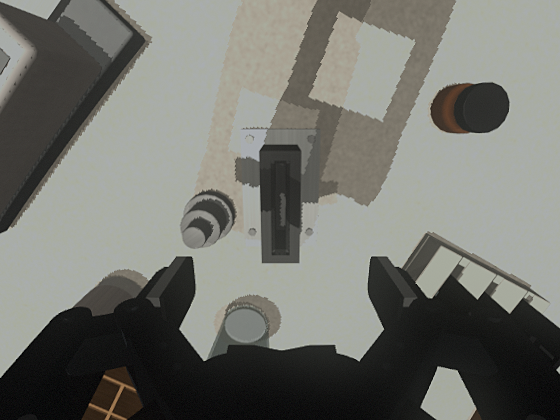

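```bash
python3 - <<'E'
from h import *
f=cv2.imread('pics/w3.png')
crop(f,220,115,340,275,3.7,'pics/w3c.png')
for i in range(3): print(get_state()['tool_pos'])
E
```

```text
[508.0104828  116.06807458 176.32266763]
[508.0104828  116.06807458 176.32266763]
[508.0104828  116.06807458 176.32266763]
```

View pics/w3c.png

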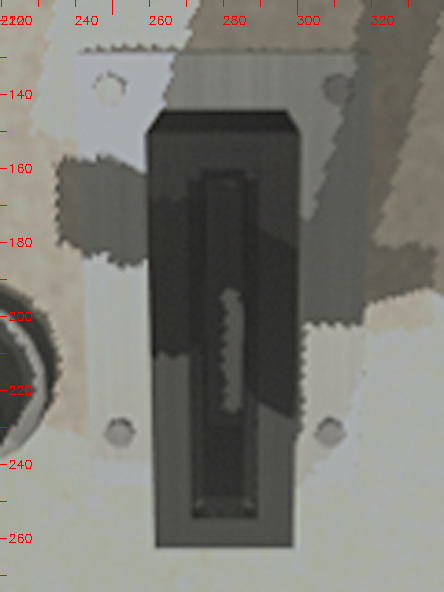

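```bash
python3 - <<'E'
from h import *
import pickle
np.set_printoptions(precision=1,suppress=True)
c=pickle.load(open('w3.pkl','rb'));c2=pickle.load(open('w2.pkl','rb'))
S=onz(c,[[249,138.3],[311,138.3],[252,231.3],[308.7,231.3]],14);U=onz(c,[[259.6,150.5],[300.6,150.5],[261.7,262.3],[299,262.3]],76);B=onz(c,[[240.3,128.8],[319.5,128.8]],14)
print(S,S.mean(0));print(U,U.mean(0));print(B,B.mean(0))
a=lambda p,q:np.degrees(np.arctan2(*(q-p)[1::-1]))
print(a(S[0],S[2]),a(S[1],S[3]),a(U[0],U[2]),a(U[1],U[3]))
print(tri(c,[[249,138.3],[311,138.3],[252,231.3],[308.7,231.3]],c2,[[244.5,134],[286.5,133.5],[247,198],[286.5,198]]))
print(tri(c,[[261.7,262.3],[299,262.3]],c2,[[253,214],[277.5,214]]))
print(np.linalg.norm(S[0]-S[2]),np.linalg.norm(U[0]-U[2]),np.linalg.norm(U[0]-U[1]),delta([508,114,175],down(119)))
E
```

```text
[[475.6  59.8  14. ]
 [445.4 114.1  14. ]
 [562.5 108.4  14. ]
 [532.4 162.6  14. ]] [504.  111.2  14. ]
[[473.3  75.5  76. ]
 [457.3 104.4  76. ]
 [560.4 123.7  76. ]
 [544.1 153.   76. ]] [508.8 114.2  76. ]
[[471.5  47.9  14. ]
 [433.3 116.8  14. ]] [452.4  82.3  14. ]
29.202489001616055 29.15251125039753 28.925741804842342 29.25428019037699
[[464.2  66.2 118.1   0.2]
 [444.6 112.3  26.9   1.6]
 [555.9 106.   32.1   1.5]
 [528.5 158.9  27.3   0.1]]
[[557.2 122.   83.4   0.9]
 [541.8 151.2  81.8   0.2]]
99.59248710112337 99.52522563007604 33.02314003728749 (array([ 0., -0.,  0.]), array([-0.,  0.,  0.]))
```

```bash
python3 - <<'E'
from h import *
for i in range(3):
  print(get_state()['tool_pos'],delta([509,114,36],down(119.1)));grab_frame('top')
E
```

```text
[508.0104828  116.06807458 176.32266763] (array([ 0.0003, -0.0023,  0.1403]), array([-0.0002,  0.0012, -0.0004]))
[508.48463432 115.98927923 176.91037621] (array([ 0.0009, -0.0019,  0.1409]), array([-0.0006,  0.0026, -0.0007]))
[508.6670602  115.85175546 177.11343989] (array([ 0.0011, -0.0017,  0.1411]), array([-0.0008,  0.0032, -0.0008]))
```

```bash
python3 -m inch '[{"grip":105,"tx":0.001,"ty":-0.002,"tz":0.03,"wx":0,"wy":0,"wz":0},{"grip":105,"tx":0.001,"ty":-0.002,"tz":0.06,"wx":0,"wy":0,"wz":0},{"grip":105,"tx":0.001,"ty":-0.002,"tz":0.06,"wx":0,"wy":0,"wz":0},{"grip":105,"tx":0.001,"ty":-0.002,"tz":0.09,"wx":0,"wy":0,"wz":0},{"grip":105,"tx":0.001,"ty":-0.002,"tz":0.12,"wx":0,"wy":0,"wz":0},{"grip":105,"tx":0.001,"ty":-0.002,"tz":0.139,"wx":0,"wy":0,"wz":0},{"grip":105,"tx":0.001,"ty":-0.002,"tz":0.139,"wx":0,"wy":0,"wz":0},{"grip":105,"tx":0.001,"ty":-0.002,"tz":0.139,"wx":0,"wy":0,"wz":0}]' 70
python3 - <<'E'
from h import *
print(get_state()['tool_pos'],get_state()['gripper_width'])
f=cv2.cvtColor(grab_frame('wrist'),cv2.COLOR_RGB2BGR);cv2.imwrite('pics/w4.png',f)
E
```

```text
t: 2.82
tool_pos: [508.0, 112.9, 37.1]
tool_rot: [-0.25, 0.968, 0.0, -0.0]
ft_force: [0.7, 0.0, 0.9]
gripper_width: 50.4
[508.047729   112.88030529  37.14101889] 50.36234441103589
```

View pics/w4.png

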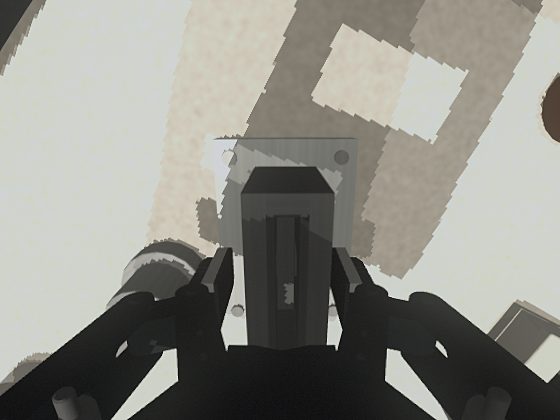

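The fingers stand either side of the upright, at columns 232 and 335, and clear of the die at (155,275). Now I'll close them.

```bash
python3 -m inch '[{"grip":255,"tx":0,"ty":0,"tz":0,"wx":0,"wy":0,"wz":0},{"grip":255,"tx":0,"ty":0,"tz":0,"wx":0,"wy":0,"wz":0},{"grip":255,"tx":0,"ty":0,"tz":0,"wx":0,"wy":0,"wz":0},{"grip":255,"tx":0,"ty":0,"tz":0,"wx":0,"wy":0,"wz":0},{"grip":255,"tx":0,"ty":0,"tz":0,"wx":0,"wy":0,"wz":0}]' 80
python3 - <<'E'
from h import *
s=get_state();print(s['tool_pos'],R.from_quat(s['tool_rot']).as_matrix()[:,1],s['ft_force'])
E
```

```text
t: 3.28
tool_pos: [509.1, 113.4, 38.5]
tool_rot: [-0.25, 0.968, 0.0, 0.002]
ft_force: [-1.5, 2.5, 6.1]
gripper_width: 33.0
[509.05823135 113.42205893  38.46775684] [-4.84471378e-01  8.74806985e-01 -4.71634205e-04] [-1.46037547  2.48324863  6.08499482]
```

```bash
python3 -m inch '[{"grip":255,"tx":0,"ty":0,"tz":-0.03,"wx":0,"wy":0,"wz":0},{"grip":255,"tx":0,"ty":0,"tz":-0.07,"wx":0,"wy":0,"wz":0},{"grip":255,"tx":0,"ty":0,"tz":-0.11,"wx":0,"wy":0,"wz":0},{"grip":255,"tx":0,"ty":0,"tz":-0.15,"wx":0,"wy":0,"wz":0},{"grip":255,"tx":0,"ty":0,"tz":-0.18,"wx":0,"wy":0,"wz":0},{"grip":255,"tx":0,"ty":0,"tz":-0.19,"wx":0,"wy":0,"wz":0},{"grip":255,"tx":0,"ty":0,"tz":-0.19,"wx":0,"wy":0,"wz":0}]'
python3 - <<'E'
from h import *
print(delta([621,-279,228],down(75.5)))
E
```

```text
t: 3.87
tool_pos: [509.1, 113.0, 229.4]
tool_rot: [-0.25, 0.968, -0.0, 0.003]
ft_force: [0.5, 0.9, -5.7]
gripper_width: 32.8
(array([ 0.0922, -0.3971,  0.0016]), array([5.000e-04, 6.400e-03, 7.593e-01]))
```

```bash
python3 -m inch '[{"grip":255,"tx":0.005,"ty":-0.02,"tz":0,"wx":0,"wy":0,"wz":0.05},{"grip":255,"tx":0.013,"ty":-0.055,"tz":0,"wx":0,"wy":0,"wz":0.12},{"grip":255,"tx":0.022,"ty":-0.095,"tz":0,"wx":0,"wy":0,"wz":0.2},{"grip":255,"tx":0.031,"ty":-0.135,"tz":0,"wx":0,"wy":0,"wz":0.28},{"grip":255,"tx":0.041,"ty":-0.175,"tz":0,"wx":0,"wy":0,"wz":0.36},{"grip":255,"tx":0.05,"ty":-0.215,"tz":0,"wx":0,"wy":0,"wz":0.44},{"grip":255,"tx":0.059,"ty":-0.255,"tz":0,"wx":0,"wy":0,"wz":0.52},{"grip":255,"tx":0.068,"ty":-0.295,"tz":0,"wx":0,"wy":0,"wz":0.6},{"grip":255,"tx":0.078,"ty":-0.335,"tz":0,"wx":0,"wy":0,"wz":0.67},{"grip":255,"tx":0.087,"ty":-0.37,"tz":0,"wx":0,"wy":0,"wz":0.73},{"grip":255,"tx":0.091,"ty":-0.39,"tz":0,"wx":0,"wy":0,"wz":0.76},{"grip":255,"tx":0.092,"ty":-0.397,"tz":0,"wx":0,"wy":0,"wz":0.76}]'
python3 - <<'E'
from h import *
import pickle
for i in range(3): grab_frame('top')
s=get_state();c=get_calibration('wrist')
f=cv2.cvtColor(grab_frame('wrist'),cv2.COLOR_RGB2BGR);cv2.imwrite('pics/w5.png',f);pickle.dump(c,open('w5.pkl','wb'))
print(s['t'],s['tool_pos'],abs(s['dq']).max())
E
```

```text
t: 4.87
tool_pos: [618.6, -282.3, 222.3]
tool_rot: [0.129, 0.992, 0.0, -0.002]
ft_force: [-0.2, 0.1, -6.6]
gripper_width: 32.9
5.0167 [ 618.30792392 -278.39748465  223.32288285] 0.026009288573769607
```

View pics/w5.png

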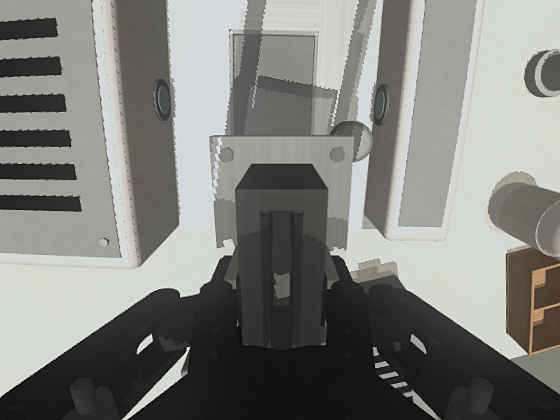

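```bash
python3 - <<'E'
from h import *
f=cv2.imread('pics/w5.png')
crop(f,205,10,365,150,4.9,'pics/w5c.png')
E
```

```text
(no output)
```

View pics/w5c.png

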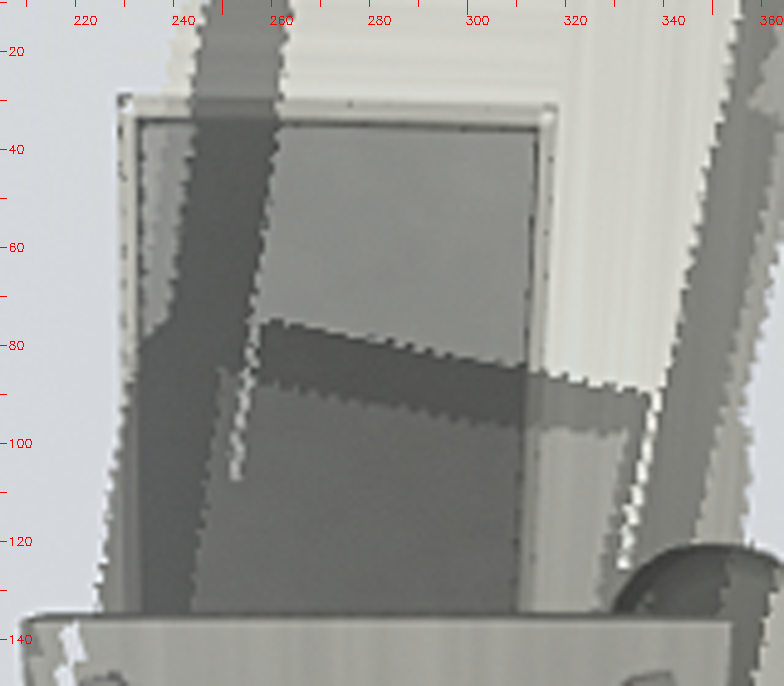

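```bash
python3 - <<'E'
from h import *
import pickle
np.set_printoptions(precision=2,suppress=True)
c=pickle.load(open('w5.pkl','rb'))
O=onz(c,[[229,29.2],[318,31.2]],45);I=onz(c,[[233.2,34.2],[313.6,36]],40)
a=lambda p,q:np.degrees(np.arctan2(*(q-p)[1::-1]))
print(O,O.mean(0),np.linalg.norm(O[0]-O[1]),a(O[0],O[1]));print(I,I.mean(0),np.linalg.norm(I[0]-I[1]),a(I[0],I[1]))
L=onz(c,[[233.2,36],[233.4,134]],40);Rr=onz(c,[[313.6,40],[310,134]],40)
print('side dirs',a(L[1],L[0]),a(Rr[1],Rr[0]), (L.mean(0)+Rr.mean(0))/2)
yaw=a(O[0],O[1])-90
u=lambda y:np.array([np.cos(np.radians(y)),np.sin(np.radians(y)),0])
print(yaw,'centre',O.mean(0)+69*u(yaw),I.mean(0)+66*u(yaw))
# holder in hand: near base edge z=underside+14
p,r=pose();print(p,r.as_matrix()[:,1],a(np.zeros(3),r.as_matrix()[:,1]))
uz=p[2]-38+14+1
B=onz(c,[[210,137],[354.5,136]],uz);print('base edge',B,B.mean(0),np.linalg.norm(B[0]-B[1]),a(B[0],B[1]))
print('holder centre',B.mean(0)+65*u(a(B[0],B[1])-90))
print('canister',onz(c,[[355,142]],79))
E
```

```text
[[ 451.55 -290.3    45.  ]
 [ 475.48 -206.42   45.  ]] [ 463.51 -248.36   45.  ] 87.22362769416303 74.07578181405529
[[ 455.61 -288.     40.  ]
 [ 477.62 -210.83   40.  ]] [ 466.62 -249.42   40.  ] 80.24208945027407 74.08076108433134
side dirs 163.42176657186718 164.41970197255685 [ 514.7 -263.2   40. ]
-15.92421818594471 centre [ 529.87 -267.29   45.  ] [ 530.09 -267.53   40.  ]
[ 618.44 -277.69  223.98] [0.25 0.97 0.  ] 75.50099779093264
base edge [[ 546.92 -302.52  200.98]
 [ 566.3  -226.04  200.98]] [ 556.61 -264.28  200.98] 78.89550893372045 75.781493225213
holder centre [ 619.62 -280.24  200.98]
canister [[ 585.72 -199.78   79.  ]]
```

```bash
cat >> h.py <<'E'
SC=np.array([530.5,-265.4,35.]);SY=-16.0;HX=0.;HZ=38.0
def seat(p): return SC+R.from_euler('z',SY,degrees=True).apply(p)
def toseat(p): return R.from_euler('z',-SY,degrees=True).apply(np.array(p)-SC)
def tgt(xt,zt,th,y=0):
    "TCP pose so that the tongue's lower outer edge is at seat x=xt,z=zt, holder tilted th deg tongue-low"
    Ry=R.from_euler('y',th,degrees=True)
    tcp=np.array([xt,y,zt])+Ry.apply([-65+HX,0,HZ])
    Rh=R.from_euler('z',SY,degrees=True)*Ry
    Rt=Rh*R.from_matrix(np.c_[[-1,0,0],[0,1,0],[0,0,-1.]])
    return seat(tcp),Rt
def hold():
    "holder pose in seat frame from measured TCP: tongue edge, tilt, yaw err"
    p,r=pose();Rh=r*R.from_matrix(np.c_[[-1,0,0],[0,1,0],[0,0,-1.]]).inv()
    q=toseat(p)+ (R.from_euler('z',-SY,degrees=True)*Rh).apply([65-HX,0,-HZ])
    e=(R.from_euler('z',-SY,degrees=True)*Rh).as_euler('ZYX',degrees=True)
    return np.round(q,1),np.round(e,2)
E
python3 - <<'E'
from h import *
np.set_printoptions(suppress=True)
for a in [(48,60,12),(48,25,12)]:
    p,r=tgt(*a);print(p,delta(p,r))
print(hold())
E
```

```text
[ 523.1185197  -263.28339458  145.68386873] (array([ 0.0956, -0.01  ,  0.0786]), array([-0.0016,  0.2057,  0.0262]))
[ 523.1185197  -263.28339458  110.68386873] (array([ 0.0955, -0.0101,  0.1136]), array([-0.0016,  0.2057,  0.0262]))
(array([152.8,  14.2, 150.7]), array([1.5 , 0.21, 0.07]))
```

```bash
python3 -m inch '[{"grip":255,"tx":0.02,"ty":-0.002,"tz":0.01,"wx":0,"wy":0.05,"wz":0.01},{"grip":255,"tx":0.045,"ty":-0.005,"tz":0.03,"wx":0,"wy":0.12,"wz":0.02},{"grip":255,"tx":0.075,"ty":-0.008,"tz":0.055,"wx":-0.002,"wy":0.18,"wz":0.026},{"grip":255,"tx":0.09,"ty":-0.01,"tz":0.075,"wx":-0.002,"wy":0.205,"wz":0.026},{"grip":255,"tx":0.0955,"ty":-0.01,"tz":0.095,"wx":-0.002,"wy":0.206,"wz":0.026},{"grip":255,"tx":0.0955,"ty":-0.01,"tz":0.11,"wx":-0.002,"wy":0.206,"wz":0.026},{"grip":255,"tx":0.0955,"ty":-0.01,"tz":0.1135,"wx":-0.002,"wy":0.206,"wz":0.026},{"grip":255,"tx":0.0955,"ty":-0.01,"tz":0.1135,"wx":-0.002,"wy":0.206,"wz":0.026}]'
python3 - <<'E'
from h import *
import pickle
for i in range(2): grab_frame('top')
g=cv2.cvtColor(grab_frame('side'),cv2.COLOR_RGB2BGR)
s=get_state();c=get_calibration('wrist')
f=cv2.cvtColor(grab_frame('wrist'),cv2.COLOR_RGB2BGR);cv2.imwrite('pics/w6.png',f);pickle.dump(c,open('w6.pkl','wb'))
print(s['t'],s['tool_pos'],s['ft_force'],hold())
crop(g,310,170,490,310,4.4,'pics/s6.png')
E
```

```text
t: 5.73
tool_pos: [524.0, -263.2, 111.7]
tool_rot: [0.138, 0.985, 0.014, -0.103]
ft_force: [0.7, 0.4, -5.6]
gripper_width: 33.2
5.8833 [ 525.69121904 -264.62195296  113.8306009 ] [-0.40432093 -0.23939105 -5.81073803] (array([51.2, -0.8, 28.6]), array([-1.000e-02,  1.167e+01, -6.000e-02]))
```

View pics/w6.png

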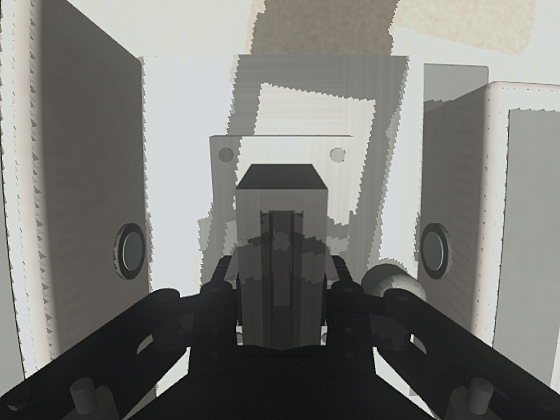

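View pics/s6.png

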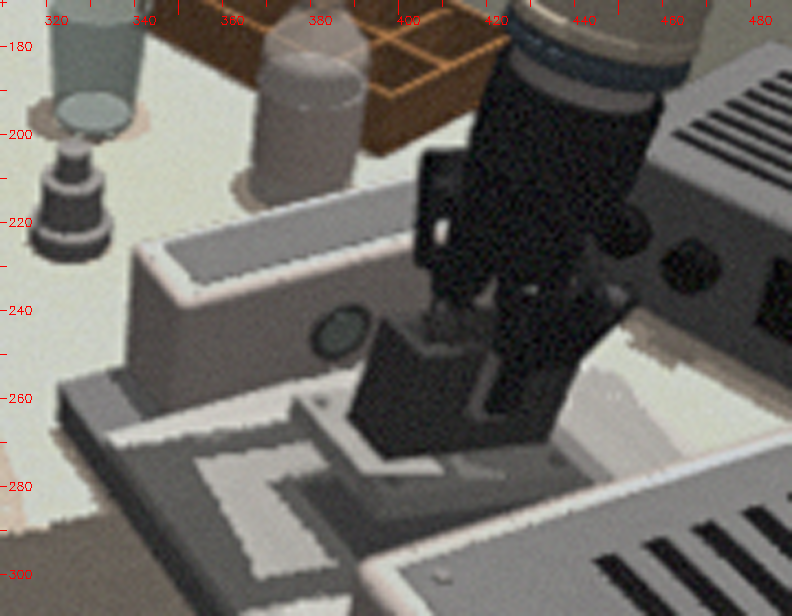

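```bash
python3 - <<'E'
from h import *
import pickle
np.set_printoptions(precision=1,suppress=True)
f=cv2.imread('pics/w6.png')
crop(f,120,40,450,280,2.4,'pics/w6c.png')
c=pickle.load(open('w6.pkl','rb'));c5=pickle.load(open('w5.pkl','rb'))
for q in [[142,57],[145,100],[148,200],[408,57],[405,100]]: print(q,[toseat(x) for x in onz(c,[q],45)])
# w5: housing base lines
for q in [[176,150],[172,60],[364,200],[376,60]]: print(q,[toseat(x) for x in onz(c5,[q],45)])
E
```

```text
[142, 57] [array([-139.6, -106.9,   10. ])]
[145, 100] [array([-107.7, -105. ,   10. ])]
[148, 200] [array([ -32.7, -104.8,   10. ])]
[408, 57] [array([-139. ,   91.1,   10. ])]
[405, 100] [array([-107.2,   89.1,   10. ])]
[176, 150] [array([  50.1, -105. ,   10. ])]
[172, 60] [array([ -40.1, -103.7,   10. ])]
[364, 200] [array([100.9, 102.7,  10. ])]
[376, 60] [array([-44.8, 101.2,  10. ])]
```

View pics/w6c.png

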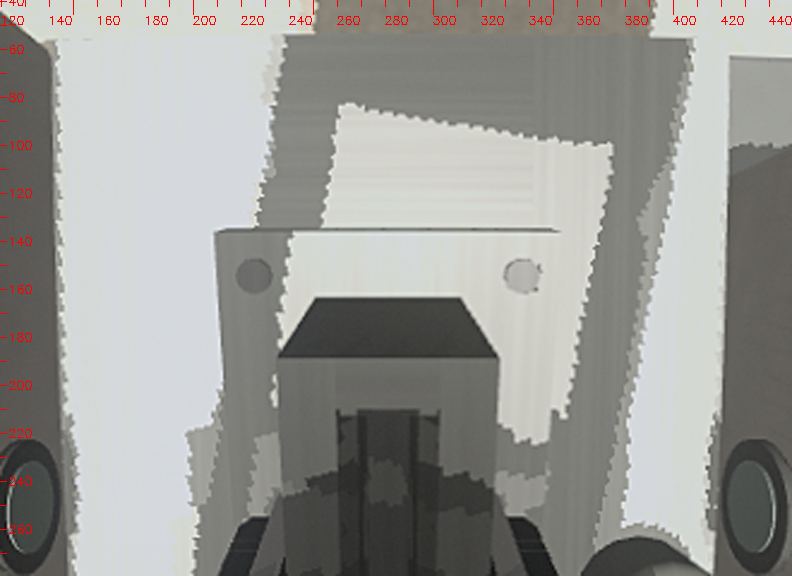

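```bash
python3 - <<'E'
from h import *
np.set_printoptions(suppress=True)
print(hold())
p,r=tgt(48,6,12,0.8);print(delta(p,r))
a,b=pose()
for n,v in [('down',[0,0,-1]),('seat+x',R.from_euler('z',SY,degrees=True).apply([1,0,0]))]: print(n,b.inv().apply(v))
E
```

```text
(array([51.2, -0.8, 28.6]), array([-0.01, 11.67, -0.06]))
(array([-0.0016,  0.0016,  0.0224]), array([-0.001 ,  0.0058, -0.0001]))
down [-0.20225668  0.00102164  0.97933201]
seat+x [-0.97933254 -0.00009596 -0.20225669]
```

```bash
python3 -m inch '[{"grip":255,"tx":0.0005,"ty":0.001,"tz":0.005,"wx":0,"wy":0.005,"wz":0},{"grip":255,"tx":-0.0005,"ty":0.001,"tz":0.01,"wx":0,"wy":0.005,"wz":0},{"grip":255,"tx":-0.0015,"ty":0.001,"tz":0.0155,"wx":0,"wy":0.005,"wz":0},{"grip":255,"tx":-0.002,"ty":0.001,"tz":0.018,"wx":0,"wy":0.005,"wz":0},{"grip":255,"tx":-0.002,"ty":0.001,"tz":0.018,"wx":0,"wy":0.005,"wz":0}]'
python3 - <<'E'
from h import *
for i in range(2): print(hold(),np.round(get_state()['ft_force'],1)); grab_frame('side')
g=cv2.cvtColor(grab_frame('side'),cv2.COLOR_RGB2BGR)
f=cv2.cvtColor(grab_frame('wrist'),cv2.COLOR_RGB2BGR);cv2.imwrite('pics/w7.png',f)
print(hold(),np.round(get_state()['ft_force'],1))
crop(g,310,170,490,310,4.4,'pics/s7.png')
E
```

```text
t: 6.35
tool_pos: [522.7, -263.2, 93.6]
tool_rot: [0.139, 0.985, 0.015, -0.105]
ft_force: [0.3, -1.2, -7.0]
gripper_width: 33.4
(array([47.4, -0.1,  7.7]), array([-0.04, 12.18, -0.02])) [ 0.3 -1.2 -7. ]
(array([47.7, -0.1,  8.2]), array([-0.04, 12.15, -0.03])) [ 0.4 -0.  -6.2]
(array([48.3, -0.2,  8.9]), array([-0.05, 12.08, -0.04])) [-0.6  0.  -5.7]
```

View pics/w7.png

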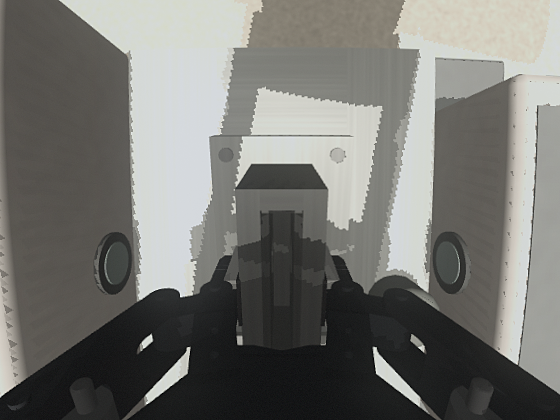

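View pics/s7.png

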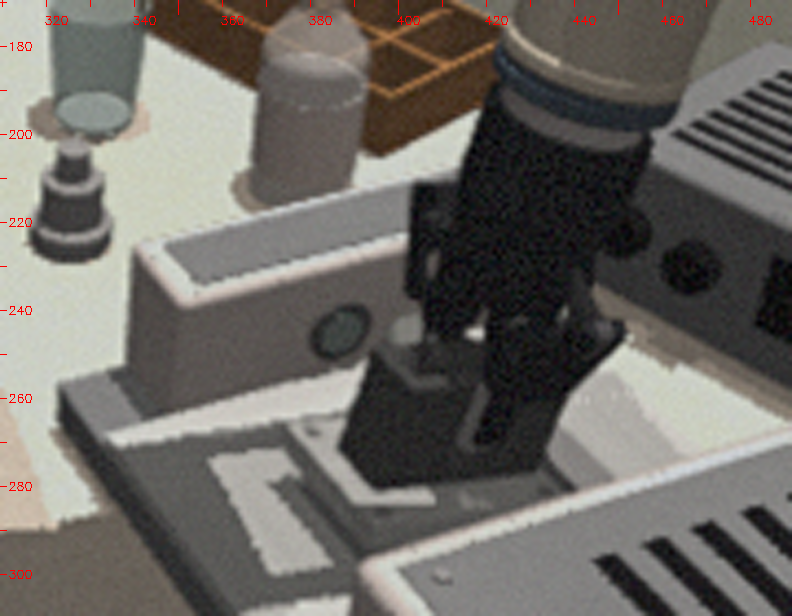

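```bash
python3 -m inch '[{"grip":255,"tx":-0.0005,"ty":0.0004,"tz":0.0025,"wx":0,"wy":0,"wz":0},{"grip":255,"tx":-0.001,"ty":0.0004,"tz":0.005,"wx":0,"wy":0,"wz":0},{"grip":255,"tx":-0.001,"ty":0.0004,"tz":0.005,"wx":0,"wy":0,"wz":0}]'; python3 -m inch '[{"grip":255,"tx":-0.0003,"ty":0,"tz":0.0015,"wx":0,"wy":0,"wz":0},{"grip":255,"tx":-0.0003,"ty":0,"tz":0.0015,"wx":0,"wy":0,"wz":0}]'
python3 -c "
from h import *
print(hold(),np.round(get_state()['ft_force'],1))"
```

```text
t: 6.8
tool_pos: [523.0, -262.9, 89.0]
tool_rot: [0.139, 0.985, 0.014, -0.105]
ft_force: [-0.5, 0.4, -6.6]
gripper_width: 33.3
t: 6.97
tool_pos: [523.2, -262.9, 87.6]
tool_rot: [0.139, 0.985, 0.014, -0.105]
ft_force: [-1.1, -0.1, -6.3]
gripper_width: 33.2
(array([47.8,  0.3,  1.8]), array([-0.04, 12.11, -0.04])) [-1.1 -0.1 -6.3]
```

```bash
python3 -m inch '[{"grip":255,"tx":-0.004,"ty":0,"tz":-0.0008,"wx":0,"wy":0,"wz":0},{"grip":255,"tx":-0.008,"ty":0,"tz":-0.0016,"wx":0,"wy":0,"wz":0},{"grip":255,"tx":-0.012,"ty":0,"tz":-0.0024,"wx":0,"wy":0,"wz":0},{"grip":255,"tx":-0.012,"ty":0,"tz":-0.0024,"wx":0,"wy":0,"wz":0}]'
python3 -m inch '[{"grip":255,"tx":-0.001,"ty":0,"tz":-0.0002,"wx":0,"wy":0,"wz":0},{"grip":255,"tx":-0.002,"ty":0,"tz":-0.0004,"wx":0,"wy":0,"wz":0},{"grip":255,"tx":-0.002,"ty":0,"tz":-0.0004,"wx":0,"wy":0,"wz":0}]'
python3 -c "
from h import *
print(hold(),np.round(get_state()['ft_force'],1))"
```

```text
t: 7.3
tool_pos: [536.4, -266.8, 87.9]
tool_rot: [0.139, 0.985, 0.014, -0.104]
ft_force: [-0.3, 0.1, -5.9]
gripper_width: 33.2
t: 7.55
tool_pos: [537.1, -267.0, 87.7]
tool_rot: [0.139, 0.985, 0.014, -0.104]
ft_force: [0.2, 0.6, -6.1]
gripper_width: 33.4
(array([62.4,  0.2,  1.9]), array([-0.04, 12.09, -0.04])) [ 0.2  0.6 -6.1]
```

Tongue edge at about x = 62 with no contact. I'll creep towards the rear wall.

```bash
for i in 1 2 3; do python3 -m inch '[{"grip":255,"tx":-0.001,"ty":0,"tz":-0.0002,"wx":0,"wy":0,"wz":0},{"grip":255,"tx":-0.001,"ty":0,"tz":-0.0002,"wx":0,"wy":0,"wz":0}]' | sed -n '2p;4p'
python3 -c "
from h import *
print(hold(),np.round(get_state()['ft_force'],1))"; done
```

```text
tool_pos: [537.8, -267.2, 87.7]
ft_force: [-0.8, -0.3, -5.8]
(array([63.1,  0.3,  1.9]), array([-0.04, 12.12, -0.04])) [-0.8 -0.3 -5.8]
tool_pos: [538.1, -267.2, 87.7]
ft_force: [-4.8, 1.2, -2.8]
(array([63.3,  0.3,  1.8]), array([-0.04, 12.21, -0.03])) [-4.8  1.2 -2.8]
tool_pos: [538.3, -267.3, 87.7]
ft_force: [-6.7, 1.7, -0.9]
(array([63.4,  0.3,  1.7]), array([-0.04, 12.31, -0.03])) [-6.7  1.7 -0.9]
```

```bash
python3 -m inch '[{"grip":255,"tx":0.0027,"ty":0,"tz":0.0006,"wx":0,"wy":0,"wz":0},{"grip":255,"tx":0.0027,"ty":0,"tz":0.0006,"wx":0,"wy":0,"wz":0},{"grip":255,"tx":0.0027,"ty":0,"tz":0.0006,"wx":0,"wy":0,"wz":0}]' 
python3 -c "
from h import *
np.set_printoptions(suppress=True)
print(hold(),np.round(get_state()['ft_force'],1))
for th in (8,4,1): print(delta(*tgt(62.4,1.5,th,0.3)))"
```

```text
t: 8.3
tool_pos: [537.8, -267.2, 87.7]
tool_rot: [0.139, 0.985, 0.014, -0.104]
ft_force: [1.3, 0.0, -6.4]
gripper_width: 33.3
(array([63.1,  0.2,  2.1]), array([-0.04, 12.02, -0.05])) [ 1.3  0.  -6.4]
(array([ 0.0031, -0.    ,  0.0053]), array([-0.0007, -0.0701, -0.0007]))
(array([ 0.0053, -0.    ,  0.0101]), array([-0.0007, -0.1399, -0.0007]))
(array([ 0.0067, -0.    ,  0.0138]), array([-0.0007, -0.1923, -0.0007]))
```

```bash
python3 -m inch '[{"grip":255,"tx":0.0016,"ty":0,"tz":0.0026,"wx":0,"wy":-0.035,"wz":0},{"grip":255,"tx":0.0031,"ty":0,"tz":0.0053,"wx":0,"wy":-0.07,"wz":0},{"grip":255,"tx":0.0042,"ty":0,"tz":0.0077,"wx":0,"wy":-0.105,"wz":0},{"grip":255,"tx":0.0053,"ty":0,"tz":0.0101,"wx":0,"wy":-0.14,"wz":0},{"grip":255,"tx":0.0053,"ty":0,"tz":0.0101,"wx":0,"wy":-0.14,"wz":0}]' 
python3 -c "
from h import *
import pickle
np.set_printoptions(suppress=True)
f=cv2.cvtColor(grab_frame('wrist'),cv2.COLOR_RGB2BGR);cv2.imwrite('pics/w8.png',f)
print(hold(),np.round(get_state()['ft_force'],1))
crop(f,190,80,380,220,4.2,'pics/w8c.png')
for th in (2,0): print(delta(*tgt(62.4,1.5,th,0.3)))"
```

```text
t: 8.72
tool_pos: [529.1, -264.5, 78.7]
tool_rot: [0.139, 0.99, 0.005, -0.035]
ft_force: [-0.4, 0.3, -6.6]
gripper_width: 33.3
(array([61.2,  0.3,  1.5]), array([-0.05,  4.11, -0.03])) [-0.1 -1.  -5.3]
(array([ 0.0001, -0.0001,  0.0023]), array([-0.0005, -0.0368, -0.0008]))
(array([ 0.0013, -0.0001,  0.0047]), array([-0.0006, -0.0717, -0.0008]))
```

View pics/w8c.png

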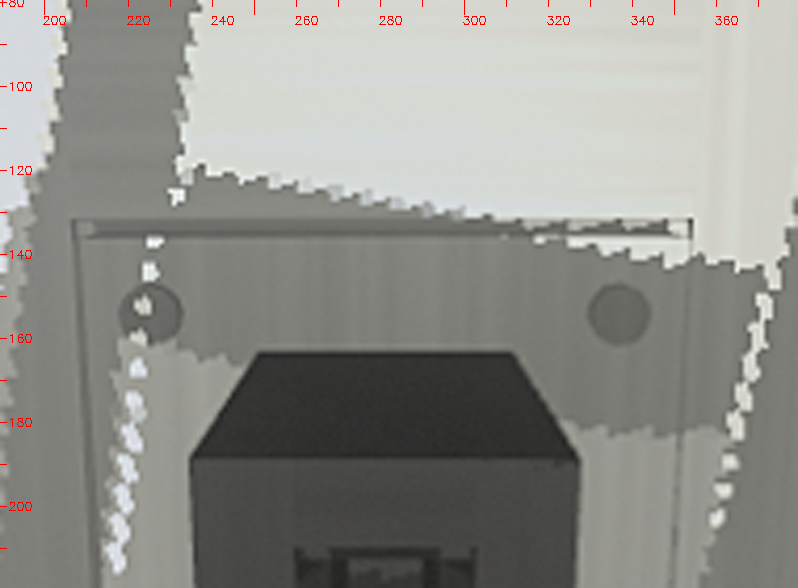

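```bash
python3 -m inch '[{"grip":255,"tx":0.0001,"ty":-0.0005,"tz":0.0012,"wx":0,"wy":-0.018,"wz":0},{"grip":255,"tx":0.0003,"ty":-0.001,"tz":0.0023,"wx":0,"wy":-0.036,"wz":0},{"grip":255,"tx":0.0008,"ty":-0.001,"tz":0.0035,"wx":0,"wy":-0.054,"wz":0},{"grip":255,"tx":0.0013,"ty":-0.001,"tz":0.0047,"wx":0,"wy":-0.071,"wz":0},{"grip":255,"tx":0.0013,"ty":-0.001,"tz":0.0047,"wx":0,"wy":-0.071,"wz":0}]' 
python3 -c "
from h import *
np.set_printoptions(suppress=True)
f=cv2.cvtColor(grab_frame('wrist'),cv2.COLOR_RGB2BGR);cv2.imwrite('pics/w9.png',f)
print(hold(),np.round(get_state()['ft_force'],1),get_state()['wrist_torque'])
crop(f,190,80,380,220,4.2,'pics/w9c.png')
"
```

```text
t: 9.18
tool_pos: [528.3, -265.4, 74.3]
tool_rot: [0.139, 0.99, -0.0, -0.0]
ft_force: [-0.8, -0.0, -6.8]
gripper_width: 33.3
(array([63.2, -0.7,  1.4]), array([-0.03,  0.06, -0.04])) [-0.9  0.8 -6.4] [-0.00464865  0.02350871 -0.02608092]
```

View pics/w9c.png

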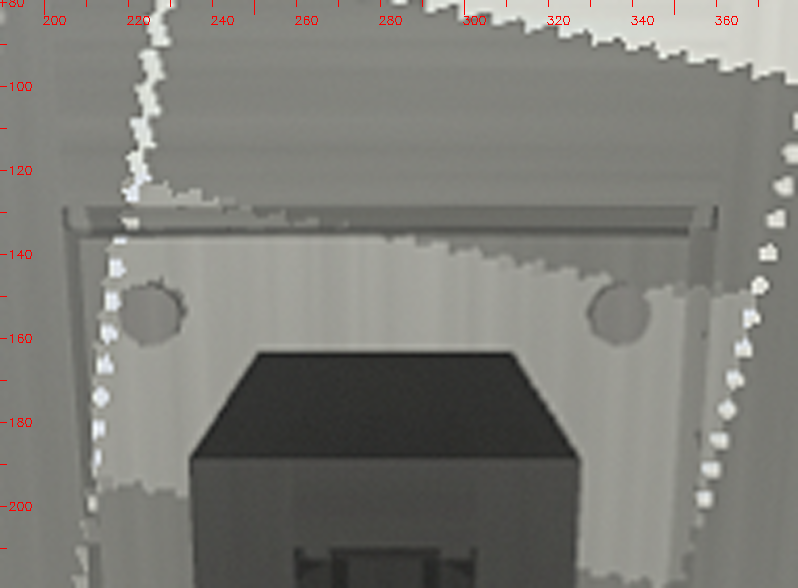

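```bash
for i in 1 2 3; do python3 -m inch '[{"grip":255,"tx":0,"ty":0,"tz":0.0008,"wx":0,"wy":0,"wz":0},{"grip":255,"tx":0,"ty":0,"tz":0.0008,"wx":0,"wy":0,"wz":0}]' >/dev/null
python3 -c "
from h import *
print(hold(),np.round(get_state()['ft_force'],1),np.round(get_state()['wrist_torque'],2))"; done
```

```text
(array([63.7, -0.8,  0.6]), array([-0.03,  0.01, -0.05])) [ 0.1  0.2 -6.1] [ 0.05 -0.13 -0.04]
(array([63.7, -0.8,  0.5]), array([-0.03, -0.03, -0.05])) [-2.7  1.4  2.5] [0.19 0.11 0.1 ]
(array([63.7, -0.8,  0.5]), array([-0.04, -0.05, -0.05])) [-4.8  1.6 12.6] [0.39 0.54 0.06]
```

```bash
python3 -m inch '[{"grip":255,"tx":0.0004,"ty":0,"tz":-0.001,"wx":0,"wy":0,"wz":0},{"grip":255,"tx":0.0004,"ty":0,"tz":-0.001,"wx":0,"wy":0,"wz":0},{"grip":110,"tx":0.0004,"ty":0,"tz":-0.001,"wx":0,"wy":0,"wz":0},{"grip":110,"tx":0.0004,"ty":0,"tz":-0.001,"wx":0,"wy":0,"wz":0},{"grip":110,"tx":0.0004,"ty":0,"tz":-0.001,"wx":0,"wy":0,"wz":0},{"grip":110,"tx":0.0004,"ty":0,"tz":-0.001,"wx":0,"wy":0,"wz":0}]'
python3 -m inch '[{"grip":110,"tx":0,"ty":0,"tz":-0.03,"wx":0,"wy":0,"wz":0},{"grip":110,"tx":0,"ty":0,"tz":-0.07,"wx":0,"wy":0,"wz":0},{"grip":110,"tx":0,"ty":0,"tz":-0.11,"wx":0,"wy":0,"wz":0},{"grip":110,"tx":0,"ty":0,"tz":-0.14,"wx":0,"wy":0,"wz":0},{"grip":110,"tx":0,"ty":0,"tz":-0.15,"wx":0,"wy":0,"wz":0},{"grip":110,"tx":0,"ty":0,"tz":-0.15,"wx":0,"wy":0,"wz":0},{"grip":110,"tx":0,"ty":0,"tz":-0.15,"wx":0,"wy":0,"wz":0}]'
python3 - <<'E'
from h import *
import pickle
grab_frame('top')
g=cv2.cvtColor(grab_frame('side'),cv2.COLOR_RGB2BGR)
s=get_state();c=get_calibration('wrist')
f=cv2.cvtColor(grab_frame('wrist'),cv2.COLOR_RGB2BGR);cv2.imwrite('pics/w10.png',f);pickle.dump((c,s['tool_pos']),open('w10.pkl','wb'))
print(s['t'],s['tool_pos'],s['ft_force'])
crop(g,310,170,490,310,4.4,'pics/s10.png');crop(f,210,90,370,290,3,'pics/w10c.png')
E
```

```text
t: 10.23
tool_pos: [528.3, -265.5, 73.0]
tool_rot: [0.139, 0.99, -0.0, 0.0]
ft_force: [0.3, 0.6, -0.5]
gripper_width: 48.9
t: 10.82
tool_pos: [527.9, -265.2, 222.5]
tool_rot: [0.139, 0.99, -0.0, 0.0]
ft_force: [-0.4, 0.9, -0.4]
gripper_width: 48.7
10.9167 [ 527.04767842 -264.78353047  220.86174477] [ 0.68098261  0.19404245 -0.02154415]
```

View pics/w10c.png

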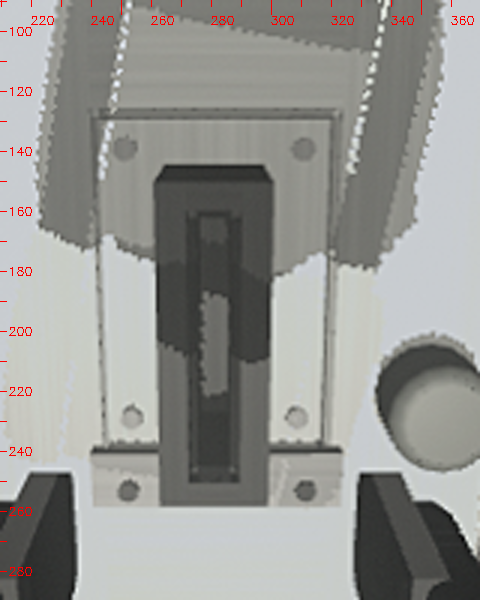

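View pics/s10.png

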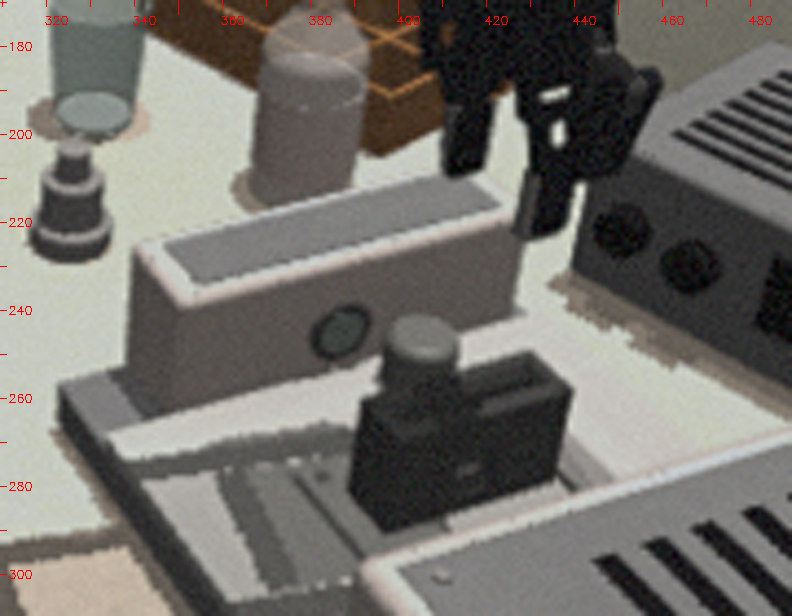

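```bash
python3 - <<'E'
from h import *
import pickle
np.set_printoptions(precision=2,suppress=True)
c,p=pickle.load(open('w10.pkl','rb'))
U=onz(c,[[261.3,150],[300.6,150],[262.6,258.3],[299,258.3]],111)
M=onz(c,[[272.3,160.3],[289.6,160.3],[273,250.3],[289.4,250.3]],111)
for Q in (U,M): print(Q.mean(0),np.linalg.norm(Q[0]-Q[2]),np.linalg.norm(Q[2]-Q[3]),np.array([toseat(x) for x in Q]))
print(toseat(p))
t=get_calibration('top');s=get_calibration('side')
E
```

```text
[ 529.34 -268.44  111.  ] 100.17820785090268 34.075769021885 [[-50.39 -19.6   76.  ]
 [-50.34  13.45  76.  ]
 [ 49.79 -20.45  76.  ]
 [ 49.82  13.63  76.  ]]
[ 529.62 -268.33  111.  ] 83.2870174052807 15.21305292495397 [[-41.69 -10.43  76.  ]
 [-41.67   4.25  76.  ]
 [ 41.59 -10.63  76.  ]
 [ 41.61   4.59  76.  ]]
[ -3.49  -0.36 185.86]
```

```bash
python3 - <<'E'
from h import *
print(delta([515,422,225],down(92)))
E
```

```text
(array([ 0.2012,  0.6567, -0.0036]), array([ 0.0005, -0.0034, -0.3147]))
```

```bash
python3 -m inch '[{"grip":60,"tx":0.006,"ty":0.02,"tz":0,"wx":0,"wy":0,"wz":0},{"grip":60,"tx":0.017,"ty":0.055,"tz":0,"wx":0,"wy":0,"wz":-0.02},{"grip":60,"tx":0.028,"ty":0.092,"tz":0,"wx":0,"wy":0,"wz":-0.05},{"grip":60,"tx":0.039,"ty":0.129,"tz":0,"wx":0,"wy":0,"wz":-0.08},{"grip":60,"tx":0.05,"ty":0.166,"tz":0,"wx":0,"wy":0,"wz":-0.11},{"grip":60,"tx":0.062,"ty":0.203,"tz":0,"wx":0,"wy":0,"wz":-0.14},{"grip":60,"tx":0.073,"ty":0.24,"tz":0,"wx":0,"wy":0,"wz":-0.17},{"grip":60,"tx":0.084,"ty":0.277,"tz":0,"wx":0,"wy":0,"wz":-0.2},{"grip":60,"tx":0.096,"ty":0.314,"tz":0,"wx":0,"wy":0,"wz":-0.23},{"grip":60,"tx":0.107,"ty":0.351,"tz":0,"wx":0,"wy":0,"wz":-0.26},{"grip":60,"tx":0.118,"ty":0.388,"tz":0,"wx":0,"wy":0,"wz":-0.29},{"grip":60,"tx":0.128,"ty":0.42,"tz":0,"wx":0,"wy":0,"wz":-0.315}]'
python3 - <<'E'
from h import *
print(delta([515,422,225],down(92)))
E
```

```text
t: 11.97
tool_pos: [520.0, 175.9, 221.0]
tool_rot: [-0.019, 1.0, -0.001, -0.001]
ft_force: [1.5, 0.0, -1.1]
gripper_width: 65.5
(array([-0.0042,  0.2461, -0.0043]), array([-0.0011, -0.0026,  0.0023]))
```

```bash
python3 -m inch '[{"grip":60,"tx":-0.001,"ty":0.03,"tz":0,"wx":0,"wy":0,"wz":0},{"grip":60,"tx":-0.002,"ty":0.065,"tz":0,"wx":0,"wy":0,"wz":0},{"grip":60,"tx":-0.003,"ty":0.1,"tz":0,"wx":0,"wy":0,"wz":0},{"grip":60,"tx":-0.004,"ty":0.135,"tz":0,"wx":0,"wy":0,"wz":0},{"grip":60,"tx":-0.004,"ty":0.17,"tz":-0.002,"wx":0,"wy":0,"wz":0},{"grip":60,"tx":-0.004,"ty":0.205,"tz":-0.004,"wx":0,"wy":0,"wz":0},{"grip":60,"tx":-0.004,"ty":0.23,"tz":-0.004,"wx":0,"wy":0,"wz":0},{"grip":60,"tx":-0.004,"ty":0.238,"tz":-0.004,"wx":0,"wy":0,"wz":0},{"grip":60,"tx":-0.004,"ty":0.238,"tz":-0.004,"wx":0,"wy":0,"wz":0},{"grip":60,"tx":-0.004,"ty":0.238,"tz":-0.004,"wx":0,"wy":0,"wz":0}]'
python3 - <<'E'
from h import *
import pickle
grab_frame('top')
s=get_state();c=get_calibration('wrist')
f=cv2.cvtColor(grab_frame('wrist'),cv2.COLOR_RGB2BGR);cv2.imwrite('pics/w11.png',f);pickle.dump((c,s['tool_pos']),open('w11.pkl','wb'))
print(s['t'],s['tool_pos'],abs(s['dq']).max())
E
```

```text
t: 12.8
tool_pos: [516.1, 410.8, 224.8]
tool_rot: [-0.018, 1.0, -0.001, -0.001]
ft_force: [-0.3, -0.3, 0.0]
gripper_width: 65.3
12.85 [516.32108686 410.2546648  225.25449045] 0.015067626363078766
```

View pics/w11.png

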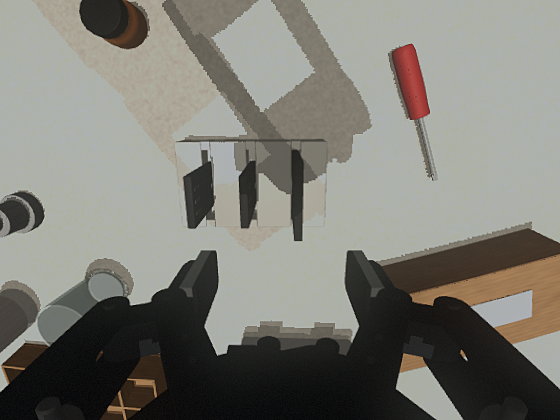

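The three candidates are the slides at (199,192), (247,193) and (297,195). The one at (297,195), in the rack's +y slot, spans nearly the whole slot. The enlarged crop should confirm it.

```bash
python3 - <<'E'
from h import *
f=cv2.imread('pics/w11.png')
f=cv2.convertScaleAbs(f,alpha=1.8,beta=10)
crop(f,165,125,345,255,4.4,'pics/w11c.png')
E
```

```text
(no output)
```

View pics/w11c.png

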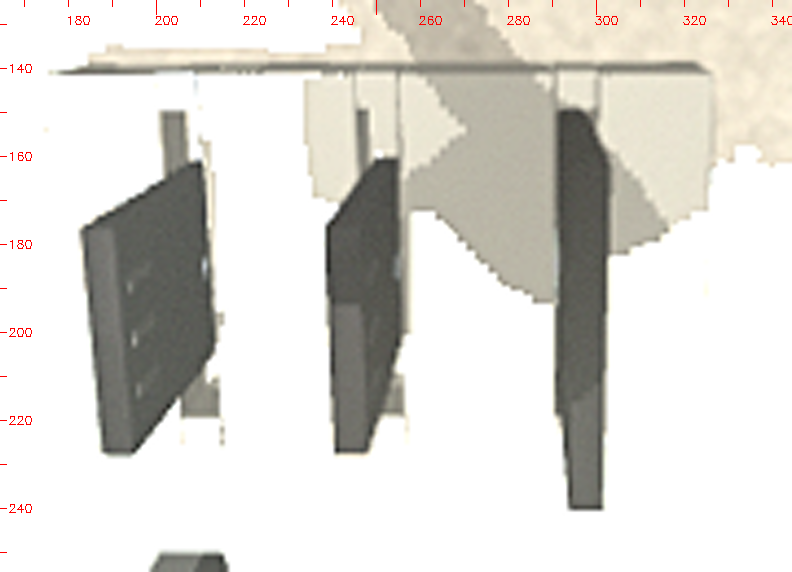

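```bash
python3 - <<'E'
from h import *
import pickle
np.set_printoptions(precision=2,suppress=True)
f=cv2.imread('pics/w11.png')
g=cv2.convertScaleAbs(f[135:250,280:315],alpha=4,beta=10)
cv2.imwrite('pics/w11d.png',cv2.resize(g,None,fx=5,fy=5,interpolation=cv2.INTER_CUBIC))
c,p=pickle.load(open('w11.pkl','rb'))
P=onz(c,[[302.5,160],[301.4,240],[294.4,240]],108);print(P,np.linalg.norm(P[0]-P[1]),np.linalg.norm(P[2]-P[1]),np.degrees(np.arctan2(*(P[1]-P[0])[1::-1])))
Q=onz(c,[[177,141],[325,140]],36);print('rack near edge',Q,np.degrees(np.arctan2(*(Q[1]-Q[0])[1::-1])),np.linalg.norm(Q[0]-Q[1]))
E
```

```text
[[477.72 424.83 108.  ]
 [553.02 427.86 108.  ]
 [553.25 421.26 108.  ]] 75.36173045956522 6.60998018710305 2.3051830388058896
rack near edge [[470.66 290.45  36.  ]
 [464.49 453.56  36.  ]] 92.16809615556761 163.229692256641
```

View pics/w11d.png

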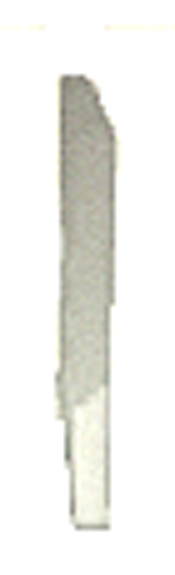

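```bash
python3 - <<'E'
from h import *
print(get_state()['tool_pos'],delta([515.3,424.5,77],down(92.2)))
E
```

```text
[516.59637131 410.05874267 225.68896319] (array([0.0006, 0.0148, 0.1487]), array([-0.0021, -0.0014, -0.004 ]))
```

Next: descend to z of about 130 with the fingers open about 30 mm, and check the view there.

```bash
python3 -m inch '[{"grip":165,"tx":0.0005,"ty":0.0148,"tz":0.02,"wx":0,"wy":0,"wz":-0.004},{"grip":165,"tx":0.0005,"ty":0.0148,"tz":0.05,"wx":0,"wy":0,"wz":-0.004},{"grip":165,"tx":0.0005,"ty":0.0148,"tz":0.08,"wx":0,"wy":0,"wz":-0.004},{"grip":165,"tx":0.0005,"ty":0.0148,"tz":0.095,"wx":0,"wy":0,"wz":-0.004},{"grip":165,"tx":0.0005,"ty":0.0148,"tz":0.095,"wx":0,"wy":0,"wz":-0.004},{"grip":165,"tx":0.0005,"ty":0.0148,"tz":0.095,"wx":0,"wy":0,"wz":-0.004}]'
python3 - <<'E'
from h import *
import pickle
grab_frame('top')
s=get_state();c=get_calibration('wrist')
f=cv2.cvtColor(grab_frame('wrist'),cv2.COLOR_RGB2BGR);cv2.imwrite('pics/w12.png',f);pickle.dump((c,s['tool_pos']),open('w12.pkl','wb'))
print(s['t'],s['tool_pos'],abs(s['dq']).max(),s['gripper_width'])
f=cv2.convertScaleAbs(f,alpha=1.8,beta=10)
crop(f,200,140,360,290,4,'pics/w12c.png')
E
```

```text
t: 13.4
tool_pos: [515.7, 424.9, 131.1]
tool_rot: [-0.019, 1.0, -0.001, -0.001]
ft_force: [0.1, 0.1, -0.2]
gripper_width: 30.1
13.45 [516.41604555 425.78256811 132.43857977] 0.02111301766525398 30.311326186021756
```

View pics/w12c.png

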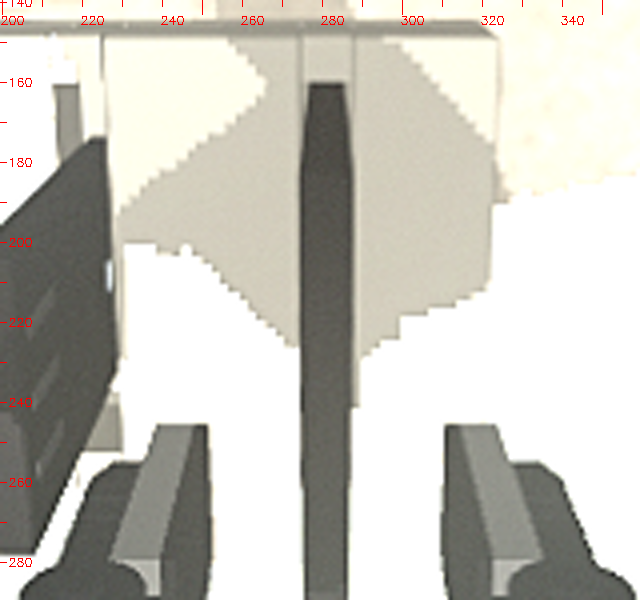

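```bash
python3 - <<'E'
from h import *
import pickle
np.set_printoptions(precision=2,suppress=True)
f=cv2.imread('pics/w12.png')
g=cv2.convertScaleAbs(f[150:350,250:315],alpha=4,beta=10)
cv2.imwrite('pics/w12d.png',cv2.resize(g,None,fx=3,fy=3,interpolation=cv2.INTER_CUBIC))
E
```

```text
(no output)
```

View pics/w12d.png

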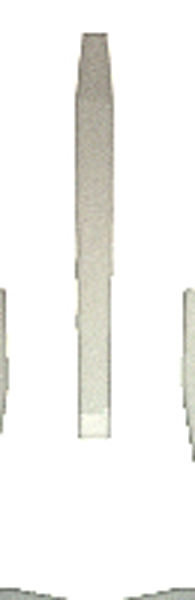

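```bash
python3 - <<'E'
from h import *
import pickle
np.set_printoptions(precision=2,suppress=True)
c,p=pickle.load(open('w12.pkl','rb'));c1,p1=pickle.load(open('w11.pkl','rb'))
P=onz(c,[[281,182.5],[281,295.5]],108);print(P,P.mean(0),np.linalg.norm(P[0]-P[1]),p)
print('height',tri(c,[[276,295.5],[286.5,295.5]],c1,[[294.4,240],[301.4,240]]))
print(get_state()['tool_pos'],delta([P.mean(0)[0],424.8,77],down(92.2)))
E
```

```text
[[478.77 421.93 108.  ]
 [553.32 424.67 108.  ]] [516.05 423.3  108.  ] 74.60559238811788 [516.42 425.78 132.44]
height [[553.04 421.33 108.56   0.21]
 [552.94 428.03 108.31   0.39]]
[516.73 426.32 133.16] (array([ 0.  , -0.  ,  0.06]), array([ 0.,  0., -0.]))
```

```bash
python3 -m inch '[{"grip":165,"tx":0.0003,"ty":0,"tz":0.02,"wx":0,"wy":0,"wz":0},{"grip":165,"tx":0.0003,"ty":0,"tz":0.04,"wx":0,"wy":0,"wz":0},{"grip":165,"tx":0.0003,"ty":0,"tz":0.0545,"wx":0,"wy":0,"wz":0},{"grip":165,"tx":0.0003,"ty":0,"tz":0.0545,"wx":0,"wy":0,"wz":0},{"grip":165,"tx":0.0003,"ty":0,"tz":0.0545,"wx":0,"wy":0,"wz":0},{"grip":255,"tx":0.0003,"ty":0,"tz":0.0545,"wx":0,"wy":0,"wz":0},{"grip":255,"tx":0.0003,"ty":0,"tz":0.0545,"wx":0,"wy":0,"wz":0},{"grip":255,"tx":0.0003,"ty":0,"tz":0.0545,"wx":0,"wy":0,"wz":0},{"grip":255,"tx":0.0003,"ty":0,"tz":0.0545,"wx":0,"wy":0,"wz":0},{"grip":255,"tx":0.0003,"ty":0,"tz":0.0545,"wx":0,"wy":0,"wz":0}]' 60
python3 - <<'E'
from h import *
print(get_state()['tool_pos'],get_state()['ft_force'])
E
```

```text
t: 14.33
tool_pos: [516.2, 426.9, 78.6]
tool_rot: [-0.02, 1.0, 0.0, 0.001]
ft_force: [-0.1, -1.0, 6.5]
gripper_width: 6.8
[516.19188099 426.8788109   78.57925297] [-0.14454867 -0.96327078  6.47507634]
```

```bash
python3 -m inch '[{"grip":255,"tx":0,"ty":0,"tz":-0.012,"wx":0,"wy":0,"wz":0},{"grip":255,"tx":0,"ty":0,"tz":-0.03,"wx":0,"wy":0,"wz":0},{"grip":255,"tx":0,"ty":0,"tz":-0.055,"wx":0,"wy":0,"wz":0},{"grip":255,"tx":0,"ty":0,"tz":-0.085,"wx":0,"wy":0,"wz":0},{"grip":255,"tx":0,"ty":0,"tz":-0.12,"wx":0,"wy":0,"wz":0},{"grip":255,"tx":0,"ty":0,"tz":-0.15,"wx":0,"wy":0,"wz":0},{"grip":255,"tx":0,"ty":0,"tz":-0.168,"wx":0,"wy":0,"wz":0},{"grip":255,"tx":0,"ty":0,"tz":-0.168,"wx":0,"wy":0,"wz":0}]'
python3 - <<'E'
from h import *
s=get_state();c=get_calibration('wrist')
f=cv2.cvtColor(grab_frame('wrist'),cv2.COLOR_RGB2BGR);cv2.imwrite('pics/w13.png',f)
print(s['ft_force'])
# target: upright centre seat frame x=-0.28,y=-0.8
p=seat([-0.28,-0.8,0]);p[2]=246;print(p,s['tool_pos'],delta(p,down(90+SY)))
E
```

```text
t: 15.0
tool_pos: [517.2, 428.2, 251.3]
tool_rot: [-0.02, 1.0, 0.002, 0.003]
ft_force: [0.8, 0.3, -1.4]
gripper_width: 6.8
[ 0.79934728  0.30597142 -1.4313233 ]
[ 530.01033684 -266.0918309   246.        ] [517.1773983  428.16057108 251.33144206] (array([ 1.350e-02, -6.935e-01,  4.000e-04]), array([0.0032, 0.0034, 0.3185]))
```

View pics/w13.png

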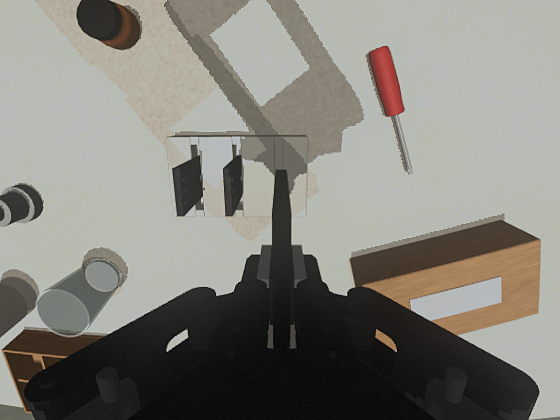

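```bash
python3 -m inch '[{"grip":255,"tx":0,"ty":-0.015,"tz":0,"wx":0,"wy":0,"wz":0},{"grip":255,"tx":0,"ty":-0.045,"tz":0,"wx":0,"wy":0,"wz":0.02},{"grip":255,"tx":0.001,"ty":-0.08,"tz":0,"wx":0,"wy":0,"wz":0.05},{"grip":255,"tx":0.002,"ty":-0.116,"tz":0,"wx":0,"wy":0,"wz":0.08},{"grip":255,"tx":0.003,"ty":-0.153,"tz":0,"wx":0,"wy":0,"wz":0.11},{"grip":255,"tx":0.004,"ty":-0.19,"tz":0,"wx":0,"wy":0,"wz":0.14},{"grip":255,"tx":0.005,"ty":-0.227,"tz":0,"wx":0,"wy":0,"wz":0.17},{"grip":255,"tx":0.005,"ty":-0.264,"tz":0,"wx":0,"wy":0,"wz":0.2},{"grip":255,"tx":0.006,"ty":-0.301,"tz":0,"wx":0,"wy":0,"wz":0.23},{"grip":255,"tx":0.007,"ty":-0.338,"tz":0,"wx":0,"wy":0,"wz":0.26},{"grip":255,"tx":0.008,"ty":-0.375,"tz":0,"wx":0,"wy":0,"wz":0.29},{"grip":255,"tx":0.009,"ty":-0.405,"tz":0,"wx":0,"wy":0,"wz":0.318}]'
python3 - <<'E'
from h import *
p=seat([-0.28,-0.8,0]);p[2]=246;print(delta(p,down(90+SY)))
E
```

```text
t: 16.05
tool_pos: [520.2, 18.5, 243.5]
tool_rot: [0.14, 0.99, -0.001, -0.002]
ft_force: [0.3, -0.0, -1.1]
gripper_width: 6.8
(array([-0.0883, -0.2707, -0.0021]), array([-0.0023, -0.0029, -0.0016]))
```

```bash
python3 -m inch '[{"grip":255,"tx":-0.011,"ty":-0.033,"tz":0,"wx":0,"wy":0,"wz":0},{"grip":255,"tx":-0.022,"ty":-0.067,"tz":0,"wx":0,"wy":0,"wz":0},{"grip":255,"tx":-0.033,"ty":-0.101,"tz":0,"wx":0,"wy":0,"wz":0},{"grip":255,"tx":-0.044,"ty":-0.135,"tz":0,"wx":0,"wy":0,"wz":0},{"grip":255,"tx":-0.055,"ty":-0.169,"tz":0,"wx":0,"wy":0,"wz":0},{"grip":255,"tx":-0.066,"ty":-0.203,"tz":0,"wx":0,"wy":0,"wz":0},{"grip":255,"tx":-0.076,"ty":-0.234,"tz":0,"wx":0,"wy":0,"wz":0},{"grip":255,"tx":-0.084,"ty":-0.258,"tz":0,"wx":0,"wy":0,"wz":0},{"grip":255,"tx":-0.087,"ty":-0.266,"tz":0,"wx":0,"wy":0,"wz":0},{"grip":255,"tx":-0.087,"ty":-0.266,"tz":0,"wx":0,"wy":0,"wz":0},{"grip":255,"tx":-0.087,"ty":-0.266,"tz":0,"wx":0,"wy":0,"wz":0}]'
python3 - <<'E'
from h import *
import pickle
for i in range(2): grab_frame('top')
s=get_state();c=get_calibration('wrist')
f=cv2.cvtColor(grab_frame('wrist'),cv2.COLOR_RGB2BGR);cv2.imwrite('pics/w14.png',f);pickle.dump((c,s['tool_pos']),open('w14.pkl','wb'))
f=cv2.convertScaleAbs(f,alpha=1.8,beta=10)
crop(f,210,100,360,290,3.1,'pics/w14c.png')
p=seat([-0.28,-0.8,0]);p[2]=196;print(s['tool_pos'],delta(p,down(90+SY)))
E
```

```text
t: 16.97
tool_pos: [531.5, -257.7, 244.1]
tool_rot: [0.14, 0.99, 0.0, -0.001]
ft_force: [-0.3, 0.1, -0.2]
gripper_width: 7.2
[ 532.08629057 -256.82474623  244.74925215] (array([-0.0004, -0.0096,  0.0491]), array([-0.0002, -0.001 ,  0.0017]))
```

View pics/w14c.png

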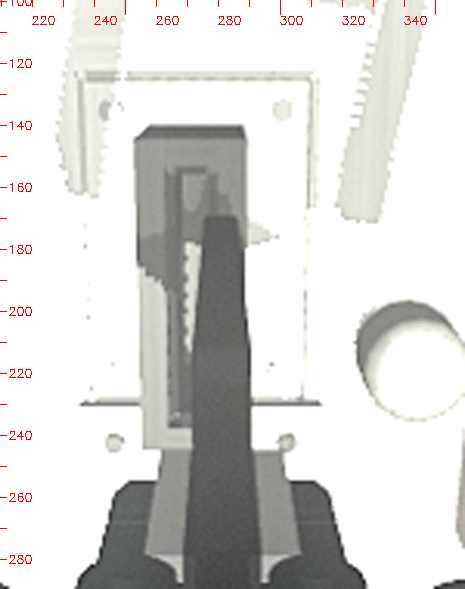

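```bash
python3 -m inch '[{"grip":255,"tx":-0.0004,"ty":-0.0096,"tz":0,"wx":0,"wy":0,"wz":0.002},{"grip":255,"tx":-0.0004,"ty":-0.0096,"tz":0.02,"wx":0,"wy":0,"wz":0.002},{"grip":255,"tx":-0.0004,"ty":-0.0096,"tz":0.04,"wx":0,"wy":0,"wz":0.002},{"grip":255,"tx":-0.0004,"ty":-0.0096,"tz":0.051,"wx":0,"wy":0,"wz":0.002},{"grip":255,"tx":-0.0004,"ty":-0.0096,"tz":0.051,"wx":0,"wy":0,"wz":0.002},{"grip":255,"tx":-0.0004,"ty":-0.0096,"tz":0.051,"wx":0,"wy":0,"wz":0.002}]'
python3 - <<'E'
from h import *
import pickle
for i in range(2): grab_frame('top')
g=cv2.cvtColor(grab_frame('side'),cv2.COLOR_RGB2BGR)
s=get_state();c=get_calibration('wrist')
f=cv2.cvtColor(grab_frame('wrist'),cv2.COLOR_RGB2BGR);cv2.imwrite('pics/w15.png',f);pickle.dump((c,s['tool_pos']),open('w15.pkl','wb'))
f=cv2.convertScaleAbs(f,alpha=1.8,beta=10)
crop(f,230,100,340,290,3.1,'pics/w15c.png');crop(g,360,180,470,290,5,'pics/s15.png')
p=seat([-0.28,-0.8,0]);p[2]=190;print(s['tool_pos'],delta(p,down(90+SY)))
E
```

```text
t: 17.62
tool_pos: [530.2, -267.3, 194.3]
tool_rot: [0.14, 0.99, -0.0, -0.001]
ft_force: [0.7, 0.4, 0.6]
gripper_width: 6.8
[ 531.13991048 -267.89362988  195.67034329] (array([0.0015, 0.0014, 0.0056]), array([-0.0011,  0.0018, -0.0014]))
```

View pics/w15c.png

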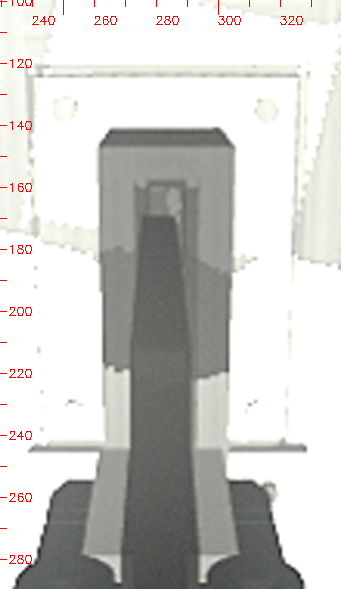

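View pics/s15.png

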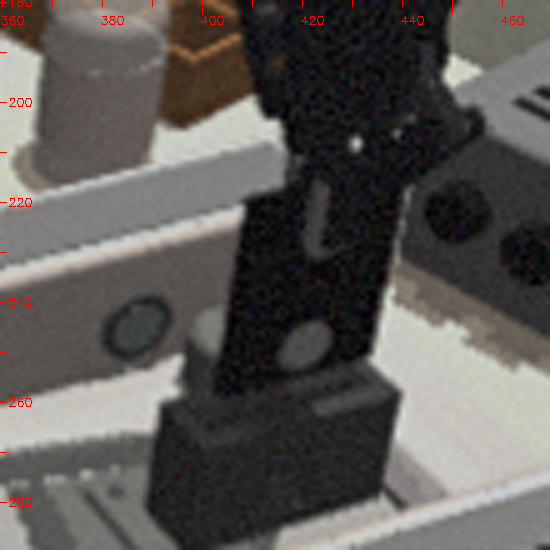

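```bash
python3 - <<'E'
from h import *
import pickle
np.set_printoptions(precision=2,suppress=True)
c,p=pickle.load(open('w15.pkl','rb'))
print('tcp',toseat(p))
B=onz(c,[[275.2,169.5],[287.4,169.5]],p[2]-70.6);print('slide low near',[toseat(x) for x in B])
U=onz(c,[[262.3,147],[305.5,147]],111);print('upright near',[toseat(x) for x in U])
M=onz(c,[[273.5,159],[294.2,159],],111);print('mouth near',[toseat(x) for x in M])
f=cv2.convertScaleAbs(cv2.imread('pics/w15.png'),alpha=3,beta=0)
crop(f,255,135,315,190,10,'pics/w15e.png')
E
```

```text
tcp [  1.3   -2.22 160.67]
slide low near [array([-35.28,  -9.06,  90.07]), array([-35.26,  -0.25,  90.07])]
upright near [array([-50.03, -18.98,  76.  ]), array([-49.97,  13.61,  76.  ])]
mouth near [array([-40.95, -10.62,  76.  ]), array([-40.92,   5.16,  76.  ])]
```

View pics/w15e.png

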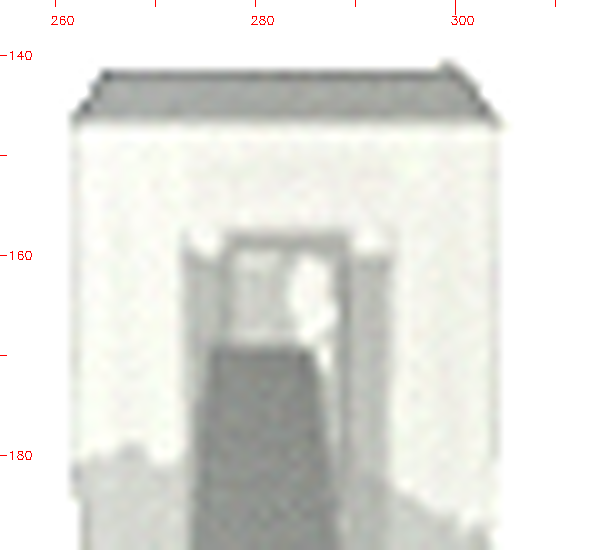

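```bash
python3 -m inch '[{"grip":255,"tx":0.0022,"ty":0.002,"tz":0,"wx":0,"wy":0,"wz":0},{"grip":255,"tx":0.0022,"ty":0.002,"tz":0.004,"wx":0,"wy":0,"wz":0},{"grip":255,"tx":0.0022,"ty":0.002,"tz":0.007,"wx":0,"wy":0,"wz":0},{"grip":255,"tx":0.0022,"ty":0.002,"tz":0.007,"wx":0,"wy":0,"wz":0},{"grip":255,"tx":0.0022,"ty":0.002,"tz":0.007,"wx":0,"wy":0,"wz":0}]'
python3 - <<'E'
from h import *
import pickle
np.set_printoptions(precision=2,suppress=True)
grab_frame('top')
s=get_state();c=get_calibration('wrist')
f=cv2.cvtColor(grab_frame('wrist'),cv2.COLOR_RGB2BGR);cv2.imwrite('pics/w16.png',f);pickle.dump((c,s['tool_pos']),open('w16.pkl','wb'))
f=cv2.convertScaleAbs(f,alpha=3,beta=0)
crop(f,245,130,325,190,8,'pics/w16c.png')
print(toseat(s['tool_pos']))
E
```

```text
t: 18.23
tool_pos: [528.7, -265.0, 187.1]
tool_rot: [0.14, 0.99, -0.0, -0.0]
ft_force: [0.3, -0.6, 0.1]
gripper_width: 6.9
[ -1.7   -0.15 152.29]
```

View pics/w16c.png

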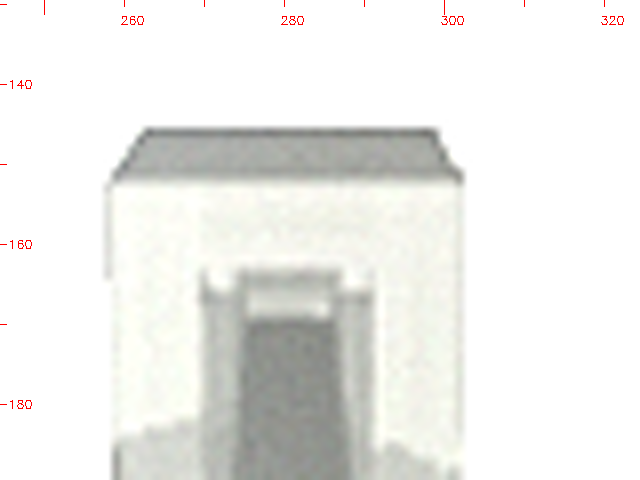

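```bash
python3 -m inch '[{"grip":255,"tx":0,"ty":0,"tz":0.004,"wx":0,"wy":0,"wz":0},{"grip":255,"tx":0,"ty":0,"tz":0.008,"wx":0,"wy":0,"wz":0},{"grip":255,"tx":0,"ty":0,"tz":0.012,"wx":0,"wy":0,"wz":0},{"grip":255,"tx":0,"ty":0,"tz":0.012,"wx":0,"wy":0,"wz":0}]'
python3 -m inch '[{"grip":255,"tx":0,"ty":0,"tz":0.003,"wx":0,"wy":0,"wz":0},{"grip":255,"tx":0,"ty":0,"tz":0.006,"wx":0,"wy":0,"wz":0},{"grip":255,"tx":0,"ty":0,"tz":0.006,"wx":0,"wy":0,"wz":0}]'
python3 - <<'E'
from h import *
np.set_printoptions(precision=2,suppress=True)
s=get_state();print(toseat(s['tool_pos']),s['ft_force'],s['wrist_torque'])
E
```

```text
t: 18.67
tool_pos: [528.5, -264.9, 174.3]
tool_rot: [0.14, 0.99, -0.0, -0.001]
ft_force: [0.5, 0.2, -2.5]
gripper_width: 7.1
t: 18.92
tool_pos: [528.6, -264.9, 168.8]
tool_rot: [0.14, 0.99, -0.0, -0.0]
ft_force: [0.3, 0.9, -1.2]
gripper_width: 6.9
[ -1.99  -0.1  133.76] [ 0.25  0.87 -1.17] [-0.08 -0.08  0.01]
```

```bash
python3 -m inch '[{"grip":255,"tx":0,"ty":0,"tz":0.005,"wx":0,"wy":0,"wz":0},{"grip":255,"tx":0,"ty":0,"tz":0.01,"wx":0,"wy":0,"wz":0},{"grip":255,"tx":0,"ty":0,"tz":0.015,"wx":0,"wy":0,"wz":0},{"grip":255,"tx":0,"ty":0,"tz":0.015,"wx":0,"wy":0,"wz":0}]'
python3 -m inch '[{"grip":255,"tx":0,"ty":0,"tz":0.005,"wx":0,"wy":0,"wz":0},{"grip":255,"tx":0,"ty":0,"tz":0.01,"wx":0,"wy":0,"wz":0},{"grip":255,"tx":0,"ty":0,"tz":0.015,"wx":0,"wy":0,"wz":0},{"grip":255,"tx":0,"ty":0,"tz":0.015,"wx":0,"wy":0,"wz":0}]'
python3 - <<'E'
from h import *
np.set_printoptions(precision=2,suppress=True)
s=get_state();print(toseat(s['tool_pos']),s['ft_force'],s['wrist_torque'])
E
```

```text
t: 19.25
tool_pos: [528.5, -264.9, 153.2]
tool_rot: [0.14, 0.99, -0.0, -0.0]
ft_force: [0.2, 0.4, -1.5]
gripper_width: 7.5
t: 19.58
tool_pos: [528.5, -264.9, 138.2]
tool_rot: [0.14, 0.99, -0.0, -0.001]
ft_force: [1.2, -0.4, -1.8]
gripper_width: 7.0
[ -2.06  -0.06 103.25] [ 1.22 -0.42 -1.78] [-0.04 -0.16  0.04]
```

Insertion is going freely, with about 13 mm left to the bottom. Smaller steps from here.

```bash
python3 -m inch '[{"grip":255,"tx":0,"ty":0,"tz":0.004,"wx":0,"wy":0,"wz":0},{"grip":255,"tx":0,"ty":0,"tz":0.008,"wx":0,"wy":0,"wz":0},{"grip":255,"tx":0,"ty":0,"tz":0.010,"wx":0,"wy":0,"wz":0},{"grip":255,"tx":0,"ty":0,"tz":0.010,"wx":0,"wy":0,"wz":0}]' | sed -n '2p;4p'
for i in 1 2 3 4; do python3 -m inch '[{"grip":255,"tx":0,"ty":0,"tz":0.001,"wx":0,"wy":0,"wz":0},{"grip":255,"tx":0,"ty":0,"tz":0.001,"wx":0,"wy":0,"wz":0}]' | sed -n '2p;4p'; done
```

```text
tool_pos: [528.6, -265.0, 128.8]
ft_force: [-0.7, -0.3, -0.5]
tool_pos: [528.8, -265.1, 128.4]
ft_force: [-0.8, -0.6, -0.7]
tool_pos: [528.8, -265.1, 127.4]
ft_force: [-0.5, -0.3, -1.2]
tool_pos: [528.8, -265.0, 126.3]
ft_force: [-0.1, 0.5, -0.8]
tool_pos: [528.9, -265.2, 125.6]
ft_force: [-0.8, -1.2, 1.2]
```

```bash
for i in 1 2; do python3 -m inch '[{"grip":255,"tx":0,"ty":0,"tz":0.0008,"wx":0,"wy":0,"wz":0},{"grip":255,"tx":0,"ty":0,"tz":0.0008,"wx":0,"wy":0,"wz":0}]' | sed -n '2p;4p'; done
```

```text
tool_pos: [529.0, -265.2, 125.5]
ft_force: [-3.4, 1.4, 9.1]
tool_pos: [529.0, -265.3, 125.5]
ft_force: [-5.4, 2.9, 17.0]
```

```bash
python3 -m inch '[{"grip":255,"tx":0,"ty":0,"tz":-0.0016,"wx":0,"wy":0,"wz":0},{"grip":255,"tx":0,"ty":0,"tz":-0.0016,"wx":0,"wy":0,"wz":0},{"grip":165,"tx":0,"ty":0,"tz":-0.0016,"wx":0,"wy":0,"wz":0},{"grip":165,"tx":0,"ty":0,"tz":-0.0016,"wx":0,"wy":0,"wz":0},{"grip":165,"tx":0,"ty":0,"tz":-0.0016,"wx":0,"wy":0,"wz":0},{"grip":165,"tx":0,"ty":0,"tz":-0.0016,"wx":0,"wy":0,"wz":0}]'
python3 -m inch '[{"grip":165,"tx":0,"ty":0,"tz":-0.015,"wx":0,"wy":0,"wz":0},{"grip":165,"tx":0,"ty":0,"tz":-0.04,"wx":0,"wy":0,"wz":0},{"grip":165,"tx":0,"ty":0,"tz":-0.075,"wx":0,"wy":0,"wz":0},{"grip":165,"tx":0,"ty":0,"tz":-0.11,"wx":0,"wy":0,"wz":0},{"grip":165,"tx":0,"ty":0,"tz":-0.14,"wx":0,"wy":0,"wz":0},{"grip":165,"tx":0,"ty":0,"tz":-0.15,"wx":0,"wy":0,"wz":0},{"grip":165,"tx":0,"ty":0,"tz":-0.15,"wx":0,"wy":0,"wz":0}]'
python3 - <<'E'
from h import *
import pickle
g=cv2.cvtColor(grab_frame('side'),cv2.COLOR_RGB2BGR);t=cv2.cvtColor(grab_frame('top'),cv2.COLOR_RGB2BGR)
s=get_state();c=get_calibration('wrist')
f=cv2.cvtColor(grab_frame('wrist'),cv2.COLOR_RGB2BGR);cv2.imwrite('pics/w17.png',f);pickle.dump((c,s['tool_pos']),open('w17.pkl','wb'))
cv2.imwrite('pics/side17.png',g);cv2.imwrite('pics/top17.png',t)
print(s['t'],s['tool_pos'],s['ft_force'])
crop(g,340,170,470,290,5,'pics/s17.png')
crop(cv2.convertScaleAbs(f,alpha=1.5,beta=0),210,90,370,310,2.7,'pics/w17c.png')
E
```

```text
t: 21.42
tool_pos: [528.8, -265.1, 125.2]
tool_rot: [0.14, 0.99, -0.0, -0.0]
ft_force: [0.3, 0.3, 0.1]
gripper_width: 30.2
t: 22.0
tool_pos: [530.3, -265.7, 278.6]
tool_rot: [0.14, 0.99, -0.001, 0.003]
ft_force: [-0.7, 0.1, -0.2]
gripper_width: 29.8
22.1 [ 528.49822369 -264.8268728   274.52009258] [ 0.34223468  1.29921394 -0.52393653]
```

View pics/s17.png

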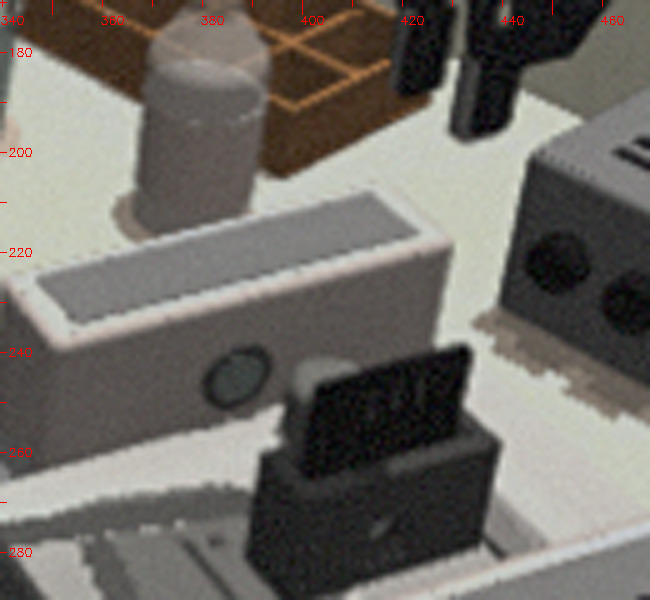

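View pics/w17c.png

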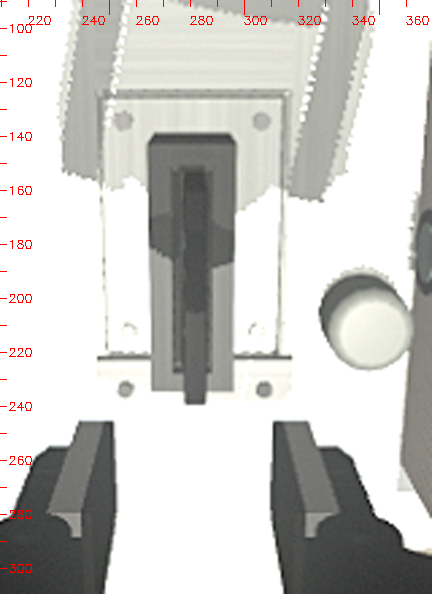

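View pics/side17.png

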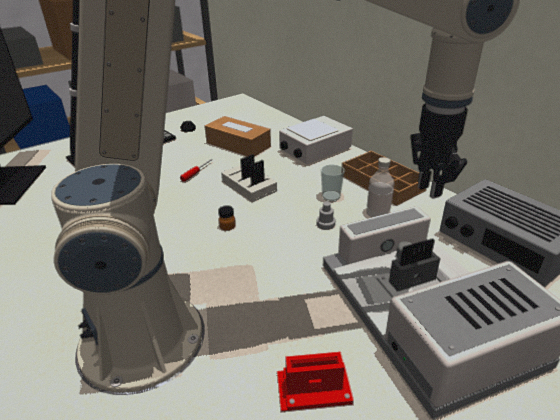

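```bash
python3 - <<'E'
from h import *
import pickle
np.set_printoptions(precision=1,suppress=True)
c,p=pickle.load(open('w17.pkl','rb'));s=get_calibration('side');t=get_calibration('top')
print(tri(c,[[281.5,239.3]],s,[[432.8,238.7]]), 'expect', seat([38,0,120]))
# upright and slide heights from side: near/top corners
for z in (150,155,160): print(z,proj(s,[seat([-38,0,z-35]),seat([38,0,z-35])]))
print('upright 111',proj(s,[seat([-50,-17,76]),seat([50,-17,76])]),'seen (396,~275top?)')
T=onz(c,[[281.5,239.3]],155);print(toseat(T[0]))
P=onz(c,[[274.5,160],[287,160]],155)
print(get_state()['ft_force'])
E
```

```text
[[ 562.9 -277.   158.3    1.2]] expect [ 567.  -275.9  155. ]
150 [[402.8 249.3]
 [433.2 240.7]]
155 [[403.1 247.4]
 [433.6 238.9]]
160 [[403.4 245.5]
 [434.  237. ]]
upright 111 [[400.2 270. ]
 [439.9 258.3]] seen (396,~275top?)
[ 36.4  -2.5 120. ]
[-0.5  0.6 -0.3]
```

The slide top projects to (402.5,247) and (433,238.5), which matches z of about 155 mm, so it is fully home. The narrow slides and bystanders are where they were. Handing in.

```bash
python3 -c "
from rig import *
print(hand_in())"
```

```text
the job is handed in; nothing more can be done
None
```

I fitted the holder and inserted the full-width slide. Both parts were released, and I handed the job in at about 22 s of the 72 s allowed.

- **Holder:** I put the tongue under the keeper bar at about 12° low, touched the rear wall with about 7 N, and rocked the holder flat. It met the floor at the expected height with about 19 N, and the keeper overlaps the tongue in the wrist view.
- **Slide:** I took the wide slide from the rack's +y slot and held it all the way down. It bottomed at a tool height of 125.5 mm, against 125.6 mm expected.
- **Last checks:**
  - The slide's top edge in the side view matches 155 mm, the height for fully home.
  - The force reading is about zero, and the gripper is clear of both parts.
  - In the last side view the narrow slides, the bystanders and the red look-alike look unmoved. I did not measure them again.
- **Disagreements:**
  - Triangulating the slide's top corner from the wrist and side views gave 158 mm, 3 mm high.
  - The wrist camera read about 2 mm off along the jaws, and the fixed cameras differed from it by 5 to 10 mm. I corrected for this using the held part and contact forces.

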